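# Check the hanging scale with the brass test weight on its snap hook

## Task

Check the hanging scale: with its hook still empty, zero it by pressing the blue button on its console fully down and letting it come up again. Then draw the brass test weight out of its storage block by the ring, which alone stands clear of the wood, stand it upright on the bench and let go, take it again by its body to free the ring, and push the ring in past the sprung gate of the scale's snap hook, so that the weight ends hanging still and free in the hook with the gate snapped shut. Handle the scale gently, and leave the grey weight and everything else on the bench where they are.

Things in the scene. Friction and masses are not known exactly. Their poses are not given: they have to be found in the camera images.
- hook_bowl (a point): the scale's fixed snap hook, steel bar of 9 mm: middle of the bar at the lowest point of the hook's round bowl (world height 140 mm). Scale axes: z up, -x its front, where the mouth opens, -y the console's side. The hook lies in the x-z plane: bowl a half circle of 18.5 mm radius (bar middle), its back rising into the spine at x = +18.5 mm, its front into the nose
- nose_tip (a point): middle of the rounded front end (nose) of the hook's bar, 17 mm in front of hook_bowl and 11 mm higher; the metal ends 16 mm above hook_bowl. Same axes as hook_bowl
- gate (a joint): the hook's gate, a 6 mm brass bar in the mouth: hinged 13 mm in front of and 64 mm above hook_bowl, its free end meets the nose 17 mm above hook_bowl. 0 rad = shut; grows to 0.95 as it is pushed inward (+x), 2 to 4 N at its end; a spring shuts it. A ring's bar pushed in level, its middle 20 to 33 mm above hook_bowl, swings it; once past the nose and lowered into the bowl it clears the gate
- load_cell (a point): middle of the underside of the load cell over the hook: a metal block 22 mm deep (x), 50 mm wide, 58 mm high, hung by studs under an arm whose underside is 75 mm above this point. The arm runs back (+x) to a post whose front is 97 mm behind this point. Same axes as hook_bowl
- scale: the hanging scale, fixed to the bench: point at bench height right under the hook. Its base plate is 12 mm high and reaches 90 mm to the front (-x), 145 mm back, 75 mm to either side, and 165 mm on the -y side under the console. The console is up to 60 mm high, from y = -66 to -158 mm. Same axes as hook_bowl
- brass_weight_body (a point): the brass test weight, 0.4 to 0.65 kg: an upright brass cylinder, 46 mm across and 40 mm high, with a brass ring fixed upright on top, 93 mm high in all. This point lies on its axis 30 mm above the underside, a good height to grip the cylinder. z is its axis, up; x is square to the plane of the ring (its hole looks along x). It starts upright in a well of the block
- brass_weight_ring_top (a point): the middle of the ring's bar at the top of the brass weight's ring, 89.5 mm above the weight's underside; the bar is 7 mm thick, the hole 36 mm and the outside 50 mm across. Same axes as brass_weight_body. At the start it stands 26 mm above the block's top. Since the ring stands so high over the cylinder, a gripper takes the cylinder best tilted, to about 45 degrees
- grey_weight: the other weight, of the same shape and size but with a grey-painted cylinder and a steel-coloured ring; it stays in its well. Origin at the middle of its underside
- block_top (a point): the fixed wooden storage block, 86 x 158 x 72 mm with its long side along y and two round wells of 54 mm, at y = -37 and +37 mm, whose floors lie 9 mm above the bench: this point is the middle of its top face
- zero_button (a joint): travel of the round blue button on the console (m): 0 = up, grows to 0.006 when fully down; a spring brings it back; about 5 N to press it fully down
- zero_button_top (a point): middle of the blue button's top face, 26 mm in diameter, at the front of the console; it is pressed straight down
- insole_die: bystander: long steel-band cutting die in the outline of an insole, 248 x 84 x 31 mm, lying flat
- cutter: bystander: orange knife, 150 x 21 x 13 mm, lying flat
Mind the look-alikes: they are no part of the job. What is shaped like the part that bears brass_weight_body but turquoise is not meant.

How it is judged:
On the way, in this order (a step that is already met when the one before it is completed fails the run):
1. the blue button is pressed fully down while the brass weight is still in its block (value of joint zero_button above 0.005 m and horizontal distance between brass_weight_ring_top and block_top below 0.06 m and height (world z) of brass_weight_ring_top below 0.11 m), for 0.1 s.
2. the blue button has come up again (value of joint zero_button below 0.001 m), for 0.1 s.
3. the brass weight stands upright and still on the bench, out of the block and let go (height (world z) of brass_weight_ring_top between 0.08 and 0.108 m and horizontal distance between brass_weight_ring_top and block_top above 0.07 m and angle between brass_weight_body's own z axis and vertical below 0.15 rad and contact force between brass_weight and the arm below 0.1 N and contact force between brass_weight and the fingers below 0.1 N), for 0.2 s.
At the end, for the whole second after the job is handed in: the brass weight hangs free from the hook: the top of its ring lies in the hook's bowl (within 12 mm of hook_bowl along x, 10 mm along y, 2 to 16 mm above it), the weight is upright within 0.2 rad, slower than 0.06 m/s and borne by the hook; the gate is shut (below 0.06 rad) and the button up (x of brass_weight_ring_top in the frame of hook_bowl between -0.012 and 0.012 m and y of brass_weight_ring_top in the frame of hook_bowl between -0.01 and 0.01 m and z of brass_weight_ring_top in the frame of hook_bowl between 0.002 and 0.016 m and value of joint gate below 0.06 rad and value of joint zero_button below 0.001 m and angle between brass_weight_body's own z axis and vertical below 0.2 rad and linear speed of brass_weight below 0.06 m/s and contact force between brass_weight and scale above 2.5 N); the robot touches nothing.
It fails at once if the scale is struck or wrenched with more than 60 N (contact force between scale and the arm above 60 N or contact force between scale and the fingers above 60 N or contact force between scale and brass_weight above 60 N).
It fails at once if the grey weight or another bystander is shifted by more than 30 mm (distance of any of grey_weight, insole_die, cutter from where it was at the start of the episode above 0.03 m).
It also fails if it takes over 67 s, if anything falls off the work surface, if the arm or the gripper's body presses on something with over 40 N, if the wrist force passes 120 N, or if a joint passes its speed limit or range.

## Robot

A 7-joint arm with a two-finger parallel gripper is mounted at the origin on a cart in front of the work surface, level with it; the furniture and walls round the work are solid. World frame = base frame: x ahead of the robot, y to its left, z up, the work surface at z = 0. Lengths are in m, angles in rad, forces in N, time in s.
With the tool pointing down it reaches from about 0.4 to 0.85 m from the base axis. Payload 10.4 kg.
Tool frame: the origin (TCP) lies on the centre line of the jaws, within the pads' length; the fingertips stand 14 mm ahead of it and the grasp point (between the pads) lies 5 mm behind it (env.tip_extent is the distance from the TCP to the fingertips, in m); z points along the fingers, x is the direction in which the jaws open and shut, and the axes are right-handed (so a half turn about z gives the same grasp; the last joint's range is limited). The gripper opens to 87 mm and grips with 3 to 60 N. Pads are 19 mm wide; open, the fingers measure 117 mm over their backs; the gripper's body (75 mm by 190 mm) begins 51 mm behind the grasp point.
Start: joints at [-1.133, 0.332, -0.065, 1.46, 0.022, 1.35, -0.088], TCP at [0.278, 0.56, 0.237] pointing down, gripper open.
Joint ranges: [-2.6, 2.6], [-0.5, 2.12], [-1.47, 1.34], [0.16, 2.42], [-1.27, 4.41], [0.06, 2.06], [-2.6, 2.6]. Speed limits (rad/s): [2.22, 2.22, 2.79, 2.79, 3.14, 3.14, 3.14].

## Interface

Orientations are given as a unit quaternion [w, x, y, z].
In Python, from rig import env, cams, workorder, search_frame gives the robot as it stands.
- The arm moves only by the shell command python3 -m pendant 'ROWS' [OPENING]. ROWS is text: rows parted by semicolons, each of 4 numbers parted by spaces: the shift along the tool's x, y, z in mm, then the turn about the tool's z in rad. A call has 1 to 10 rows; each row is the pose to reach, as a shift and turn from the pose measured when the call began, along the tool's axes at that moment; what a row does not reach only later rows make up. A row lasts 1/8 s, in which the tool goes at most 62.5 mm and 10.7 degrees, less where a joint would pass 70% of its speed; a pose out of reach is approached as far as the arm can. A call with a gripper value outside its range is refused whole. OPENING is the closure, from -1 (fully open) to 1 (shut), set as the call begins (- or left out, the last holds). The fingers move at their own pace and stop on an object; the grip force is fixed at half the most. Time passes only in rows, so rows that repeat a pose let the fingers close. It gives the time, the measured TCP pose, the force and the opening at its end, in the units of the state.
- env.state(): the state, without advancing time (a new reading comes with each control period).
- cams.grab_frame(name): name is "scene" or "top" or "wrist"; returns the picture (400x640x3 uint8, red, green, blue); there is no depth.
- cams.get_calibration(name): a dict with "mtx" (3x3 intrinsics, pixels), "rvec" (rotation vector, rad) and "tvec" (3), from world to camera coordinates, as OpenCV has them. Camera axes: x right, y down, z forward; pixel columns grow to the right and rows downward; lengths in m; the calibration is good to about 2 mm. A picture is of the moment at which its call begins: read the wrist's pose just before it. get_calibration takes no time and is no camera call; for the wrist camera it gives the pose at the moment of the call.
- workorder.close_job(): hands the job in, once; it reports no verdict.
Trained networks look in the newest picture that a camera, given by its name, has taken for a name from the list of things; names that differ only in an ending like _2 or _b are one class to them, and where a whole thing is asked for, a point or a joint stands for the part that bears it (a point fixed in the world has none). Each returns a list of dicts, best first, with "score" (0 to 1); they miss things now and then, are a little off and sometimes report something else, mostly with a low value. They report only what shows in the picture. A call takes as long as a camera call. They do not tell look-alikes from the thing itself.
- search_frame(thing, camera): "at" ([column, row] in pixels, amid what is visible of it).
The state is a dict: "time_s": time; "joint_positions": joint angles; "joint_vel": joint speeds; "effort": joint torques, N m; "ee_pos": TCP position; "orientation": TCP orientation; "ft_force": force on the tool from outside, world axes, zero at the start; "ft_torque": the same for the moment, N m; "finger_gap": finger opening in m.
Only numpy, scipy, OpenCV 4.12 (cv2) and the standard library are available. Lean on these libraries where they do the work, as an engineer would, in place of code of your own. Each camera call takes 0.05 s, during which the arm holds its last target.

## Working session

There is one attempt and no reset: what is moved stays moved. The work goes in short steps, Python scripts to look and compute and a shell command to move; the robot and the scene stay as the last step left them, time stands still between calls to the robot, and variables do not carry over. Pictures are saved under pics/ and viewed, and the job is handed in when it is done.

```bash
ls; mkdir -p pics; python3 - <<'E'
from rig import env,cams,workorder,search_frame
import cv2
s=env.state();print({k:(v if not hasattr(v,'round') else v) for k,v in s.items()})
for c in ["scene","top","wrist"]:
    f=cams.grab_frame(c);cv2.imwrite(f"pics/{c}0.png",f[:,:,::-1])
    k=cams.get_calibration(c);print(c,k)
    if c!="wrist":
        for n in ["hook_bowl","nose_tip","load_cell","scale","brass_weight_body","brass_weight_ring_top","grey_weight","block_top","zero_button_top","insole_die","cutter"]:
            print(n,[(d["at"],d["score"]) for d in search_frame(n,c)][:4])
E
```

```text
pics
{'time_s': 0.0, 'joint_positions': array([-1.13257796,  0.33291302, -0.06467509,  1.46097627,  0.02158603,
        1.34990208, -0.08849657]), 'joint_vel': array([-0.00021704,  0.00065776, -0.00022389, -0.00032293,  0.00071512,
        0.000171  ,  0.00072391]), 'effort': array([ 1.06421478e-03, -6.23270202e+01,  2.52293749e-02, -3.89894521e+01,
       -6.12200168e-02,  3.97442188e-02,  1.28635734e-04]), 'ee_pos': array([0.27776906, 0.55945285, 0.23571148]), 'orientation': array([ 4.23438082e-04,  8.49906392e-01,  5.26933165e-01, -6.21417989e-04]), 'ft_force': array([-0.0431559 , -0.00834569,  0.22719633]), 'ft_torque': array([ 0.0102414 ,  0.00336761, -0.00416951]), 'finger_gap': 0.08680239316308817}
scene {'mtx': array([[471.86611745,   0.        , 326.42435617],
       [  0.        , 471.86611745, 195.14497495],
       [  0.        ,   0.        ,   1.        ]]), 'rvec': array([ 2.1191372 , -0.45253361,  0.27177293]), 'tvec': array([-0.59542058,  0.23633994,  1.39570287])}
hook_bowl [([316.9, 209.6], 0.68)]
nose_tip [([314.6, 207.5], 0.8)]
load_cell [([314.7, 206.2], 0.65)]
s
[... 781 characters left out ...]
scale [([293.6, 209.7], 0.68), ([378.3, 262.8], 0.17)]
brass_weight_body [([370.0, 263.4], 0.59), ([328.3, 150.8], 0.57), ([459.0, 255.5], 0.5)]
brass_weight_ring_top [([459.7, 259.2], 0.55), ([364.2, 260.1], 0.54)]
grey_weight [([267.5, 231.5], 0.51)]
block_top [([376.1, 263.6], 0.65)]
zero_button_top [([269.5, 230.2], 0.6)]
insole_die [([196.0, 247.7], 0.77), ([294.6, 212.7], 0.54)]
cutter [([238.3, 274.0], 0.52)]
wrist {'mtx': array([[318.41741993,   0.        , 322.4624685 ],
       [  0.        , 318.41741993, 200.53618599],
       [  0.        ,   0.        ,   1.        ]]), 'rvec': array([-2.4646166 , -1.52931058, -0.21385946]), 'tvec': array([-0.62592025, -0.03313616,  0.39028189])}
```

View pics/scene0.png

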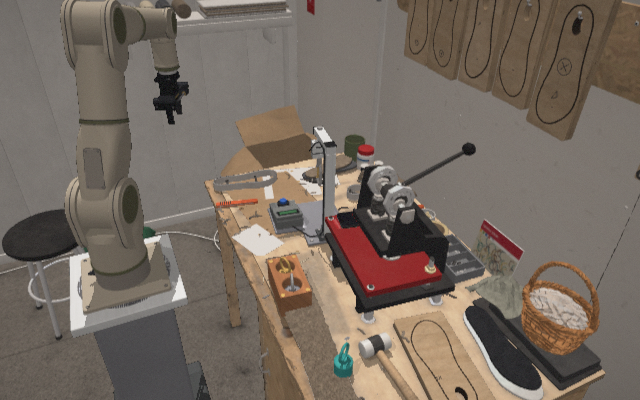

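View pics/top0.png

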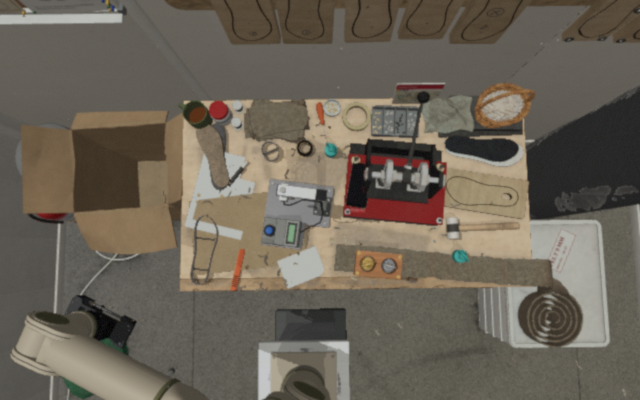

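View pics/wrist0.png

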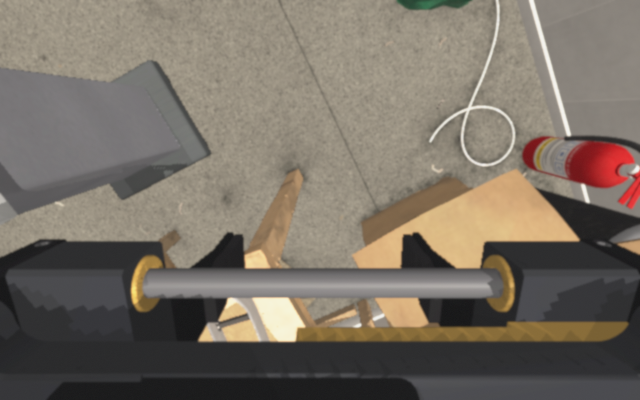

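```bash
python3 - <<'E'
import cv2
a=cv2.imread("pics/scene0.png");cv2.imwrite("pics/scene0c.png",cv2.resize(a[120:320,200:400],None,fx=3,fy=3,interpolation=2))
a=cv2.imread("pics/top0.png");cv2.imwrite("pics/top0c.png",cv2.resize(a[170:310,230:430],None,fx=4,fy=4,interpolation=2))
E
```

```text
(no output)
```

View pics/scene0c.png

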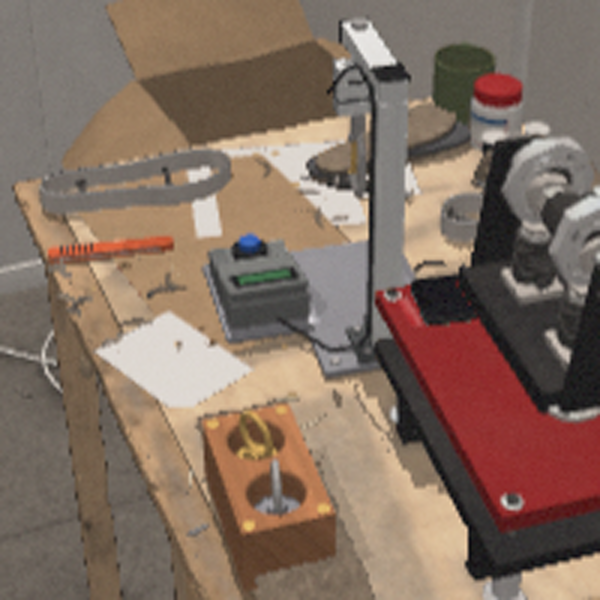

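View pics/top0c.png

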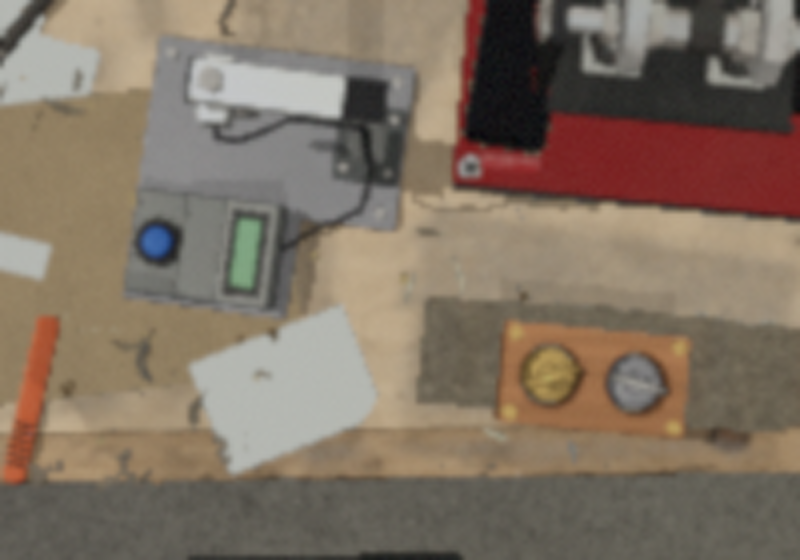

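```bash
cat > h.py <<'E'
import numpy as np,cv2
from rig import env,cams,search_frame
def cal(c):
    k=cams.get_calibration(c);R=cv2.Rodrigues(np.array(k['rvec'],float))[0];return np.array(k['mtx']),R,np.array(k['tvec'],float).ravel()
def ray(c,px):
    K,R,t=cal(c);d=R.T@np.linalg.inv(K)@np.array([px[0],px[1],1.]);return -R.T@t,d
def onz(c,px,z):
    o,d=ray(c,px);return o+d*(z-o[2])/d[2]
def tri(*ps):
    A=np.zeros((3,3));b=np.zeros(3)
    for c,p in ps:
        o,d=ray(c,p);d=d/np.linalg.norm(d);M=np.eye(3)-np.outer(d,d);A+=M;b+=M@o
    return np.linalg.solve(A,b)
def proj(c,P):
    K,R,t=cal(c);q=K@(R@np.array(P)+t);return q[:2]/q[2]
def grab(c,name=None):
    f=cams.grab_frame(c)
    if name: cv2.imwrite(f'pics/{name}.png',f[:,:,::-1])
    return f
def crop(name,src,x0,y0,x1,y1,s):
    a=cv2.imread(f'pics/{src}.png');cv2.imwrite(f'pics/{name}.png',cv2.resize(a[y0:y1,x0:x1],None,fx=s,fy=s,interpolation=2))
def Rq(q):
    from scipy.spatial.transform import Rotation
    return Rotation.from_quat([q[1],q[2],q[3],q[0]]).as_matrix()
E
python3 - <<'E'
from h import *
np.set_printoptions(precision=4,suppress=True)
print([a for a in dir(env) if a[0]!='_'],env.tip_extent)
T=lambda x,y:(230+x/4,170+y/4)
print('cam',ray('top',(320,200))[0],ray('scene',(320,200))[0])
cs=[T(503,321),T(691,338),T(686,438),T(495,423)]
for c in cs: print('blk',onz('top',c,.072))
print('blkmid',np.mean([onz('top',c,.072) for c in cs],0))
print('brass',onz('top',T(552,375),.06),'grey',onz('top',T(636,383),.06))
S=lambda x,y:(200+x/3,120+y/3)
print('button',tri(('top',T(157,241)),('scene',S(250,243))), onz('top',T(157,241),.065))
# base plate corners, top z .012
cs=[T(158,37),T(415,68),T(399,229),T(125,297),T(285,315)]
for c in cs: print('plate',onz('top',c,.012))
print('cutter',onz('top',(238,270),.01),'ins',onz('top',(203,248),.02))
E
```

```text
['Unreachable', 'state', 'tip_extent'] 0.014
cam [ 0.4728 -0.0843  1.6189] [ 0.0894 -1.1802  0.9786]
blk [ 0.4668 -0.1871  0.072 ]
blk [ 0.4504 -0.3478  0.072 ]
blk [ 0.3659 -0.3411  0.072 ]
blk [ 0.3804 -0.1787  0.072 ]
blkmid [ 0.4159 -0.2637  0.072 ]
brass [ 0.42   -0.2292  0.06  ] grey [ 0.4123 -0.3014  0.06  ]
button [0.5402 0.112  0.0515] [0.5392 0.1104 0.065 ]
plate [0.7258 0.1163 0.012 ]
plate [ 0.6948 -0.1158  0.012 ]
plate [ 0.5496 -0.0995  0.012 ]
plate [0.4919 0.1456 0.012 ]
plate [0.4742 0.003  0.012 ]
cutter [0.4018 0.2282 0.01  ] ins [0.481 0.351 0.02 ]
```

```bash
cat >> h.py <<'E'
def go(target,az=None):
    s=env.state();R=Rq(s['orientation']);p=np.array(s['ee_pos'])
    d=R.T@(np.array(target)-p)*1000
    x=R[:,0];a=np.arctan2(x[1],x[0]);out=''
    if az is not None:
        e=(np.radians(az)-a+np.pi/2)%np.pi-np.pi/2
        out=f'turn {-e:.3f}'
    print('t',round(s['time_s'],2),'pos',np.round(p,4),'tool x az',round(np.degrees(a),1),'tilt',round(np.degrees(np.arccos(-R[2,2])),1),'tilt az',round(np.degrees(np.arctan2(R[1,2],R[0,2])),1),'-> shift mm',np.round(d,1),out,'F',np.round(s['ft_force'],1),'gap',round(s['finger_gap'],4))
E
python3 - <<'E'
from h import *
crop('t1','top0',350,245,410,285,12)
crop('t2','top0',180,160,300,290,4)
go([.5,.112,.20],82.6)
E
```

```text
t 1.25 pos [0.2779 0.5598 0.2366] tool x az 63.6 tilt 0.0 tilt az 95.5 -> shift mm [-302.4  398.1   36.5] turn -0.332 F [-0.7  0.1  0.1] gap 0.0871
```

View pics/t1.png

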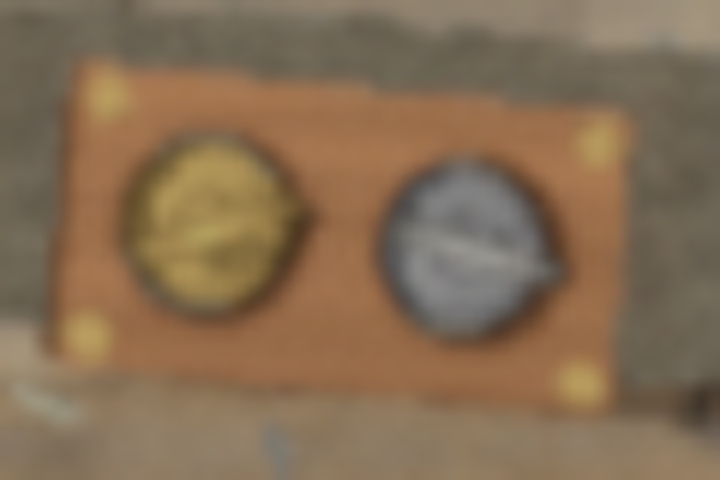

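View pics/t2.png

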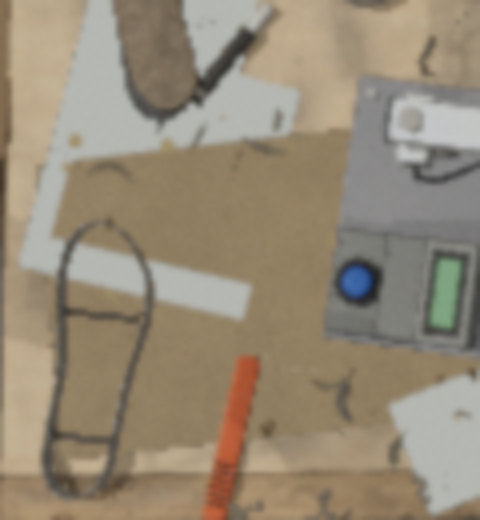

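```bash
python3 -m pendant '-302 398 36 -0.33;-302 398 36 -0.33;-302 398 36 -0.33;-302 398 36 -0.33;-302 398 36 -0.33;-302 398 36 -0.33;-302 398 36 -0.33;-302 398 36 -0.33;-302 398 36 -0.33' 1; python3 - <<'E'
from h import *
grab('wrist','w1'); go([.54,.111,.10],82.6)
for n in ['zero_button_top','nose_tip','hook_bowl']: 
    for d in search_frame(n,'wrist')[:2]: print(n,d['at'],d['score'],onz('wrist',d['at'],.062 if n[0]=='z' else .145))
E
```

```text
time_s: 2.38
ee_pos: [0.5016, 0.1071, 0.2004]
orientation: [0.001, 0.754, 0.656, -0.0]
ft_force: [-0.3, 0.4, -0.9]
finger_gap: 0.0056
t 2.42 pos [0.5007 0.1101 0.2005] tool x az 82.3 tilt 0.0 tilt az -81.5 -> shift mm [  6.2  38.8 100.5] turn -0.006 F [0.1 0.4 0.2] gap 0.0035
zero_button_top [336.6, 225.2] 0.65 [0.53302505 0.12239014 0.062     ]
nose_tip [288.2, 209.8] 0.86 [0.48667581 0.0924848  0.145     ]
hook_bowl [288.2, 212.3] 0.75 [0.48831705 0.09270449 0.145     ]
hook_bowl [18.9, 157.8] 0.19 [ 0.42986865 -0.07289808  0.145     ]
```

View pics/w1.png

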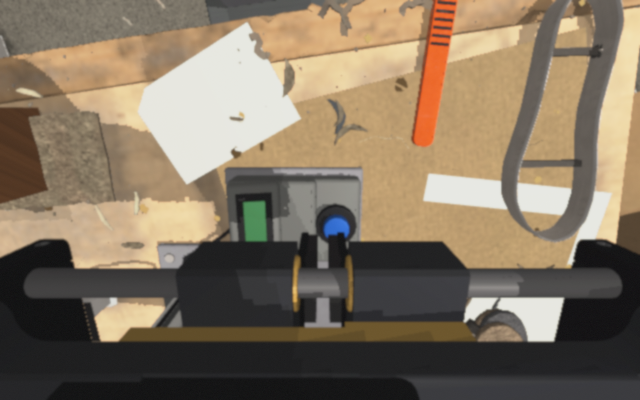

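```bash
python3 - <<'E'
from h import *
f=grab('wrist','w2'); go([.54,.111,.10],82.6)
k=cal('wrist');o,d=ray('wrist',(320,200));print('cam',o,d)
def blob(f,lo,hi):
    h=cv2.cvtColor(f,cv2.COLOR_RGB2HSV);m=cv2.inRange(h,lo,hi);n,l,st,c=cv2.connectedComponentsWithStats(m);i=1+np.argsort(-st[1:,4])[:3];return [(c[j],st[j]) for j in i]
b=(105,150,60),(125,255,255)
print(blob(f,*b))
for s in('scene0','top0'): print(s,blob(cv2.imread(f'pics/{s}.png')[:,:,::-1].copy(),*b))
for z in (.05,.06,.065,.07):
  P=onz('top',(269.3,230.2),z);print(P,proj('scene',P),proj('wrist',P))
E
```

```text
t 2.62 pos [0.4997 0.114  0.2006] tool x az 82.7 tilt 0.0 tilt az 85.1 -> shift mm [  2.2  40.4 100.6] turn 0.001 F [0.1 0.9 0.5] gap 0.0003
cam [0.42555907 0.12372627 0.34951748] [ 0.26797974 -0.04006856 -0.96262351]
[(array([328.04477612, 227.8159204 ]), array([316, 218,  26,  25, 402], dtype=int32))]
scene0 [(array([282.82758621, 200.89655172]), array([280, 199,   7,   5,  29], dtype=int32))]
top0 [(array([269.04761905, 229.92857143]), array([266, 227,   7,   7,  42], dtype=int32)), (array([112. ,   8.5]), array([112,   8,   1,   2,   2], dtype=int32)), (array([112.,   6.]), array([112,   6,   1,   1,   1], dtype=int32))]
[0.5399633  0.11212148 0.05      ] [283.14460128 201.33754395] [324.84463219 229.41178731]
[0.53953517 0.11086964 0.06      ] [283.06890657 199.17181822] [323.60882726 232.85446233]
[0.53932111 0.11024371 0.065     ] [283.03083008 198.08239953] [322.96145534 234.65789511]
[0.53910704 0.10961779 0.07      ] [282.9925996  196.98857495] [322.29316763 236.5195946 ]
```

```bash
python3 - <<'E'
from h import *
for z in (.05,.06): print(onz('wrist',(329,230.5),z))
P=tri(('top',(269.05,229.9)),('scene',(282.8,200.9)));print(P)
P=tri(('top',(269.05,229.9)),('scene',(282.8,200.9)),('wrist',(329,230.5)));print(P,[proj(c,P) for c in('top','scene','wrist')])
crop('w2c','w2',260,180,400,280,5)
go([.54,.114,.12],82.6)
E
```

```text
[0.54165381 0.11611547 0.05      ]
[0.53777775 0.11636958 0.06      ]
[0.540093   0.11314791 0.05121128]
[0.54076705 0.11472221 0.05012354] [array([268.55125527, 229.9771019 ]), array([283.09987662, 200.87254215]), array([327.51723486, 229.89016037])]
t 2.62 pos [0.4997 0.114  0.2006] tool x az 82.7 tilt 0.0 tilt az 85.1 -> shift mm [ 5.1 40.  80.6] turn 0.001 F [0.1 0.9 0.5] gap 0.0003
```

View pics/w2c.png

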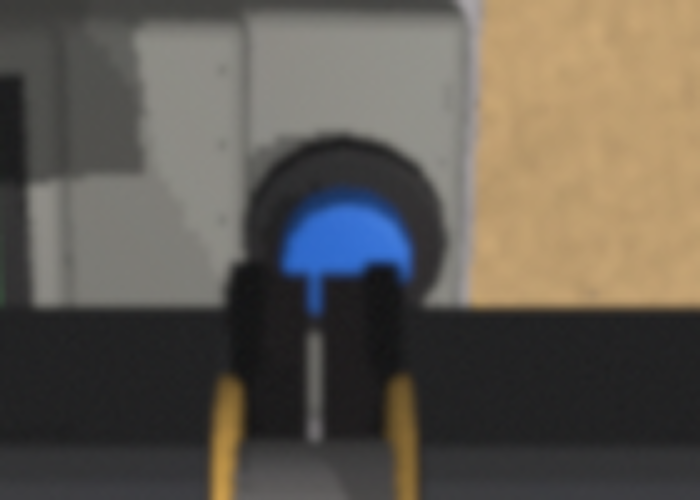

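```bash
python3 -m pendant '5 40 50 0;5 40 110 0;5 40 120 0;5 40 124 0;5 40 128 0;5 40 131 0'; python3 - <<'E'
from h import *
go([.54,.114,.06],82.6)
E
```

```text
time_s: 3.38
ee_pos: [0.5409, 0.1144, 0.0712]
orientation: [0.0, 0.751, 0.66, 0.002]
ft_force: [1.0, 0.6, 2.3]
finger_gap: 0.0001
t 3.38 pos [0.5409 0.1144 0.0712] tool x az 82.7 tilt 0.2 tilt az 33.4 -> shift mm [-0.5 -0.9 11.2] turn 0.001 F [1.  0.6 2.3] gap 0.0001
```

Contact is beginning (2.3 N); go on in small steps.

```bash
python3 -m pendant '0 0 2 0;0 0 4 0;0 0 6 0;0 0 7 0;0 0 8 0'
```

```text
time_s: 4.0
ee_pos: [0.5415, 0.1145, 0.0654]
orientation: [0.0, 0.751, 0.66, 0.002]
ft_force: [-13.2, -2.1, 33.4]
finger_gap: 0.0004
```

```bash
python3 -m pendant '0 0 0 0;0 0 -2 0;0 0 -20 0;0 0 -70 0;0 0 -110 0;0 0 -125 0' -0.3;  python3 - <<'E'
from h import *
go([.36,-.225,.20],10)
E
```

```text
time_s: 4.75
ee_pos: [0.542, 0.114, 0.1935]
orientation: [0.001, 0.751, 0.66, 0.004]
ft_force: [-1.0, -0.2, -0.4]
finger_gap: 0.0515
t 4.75 pos [0.542  0.114  0.1935] tool x az 82.6 tilt 0.4 tilt az 28.4 -> shift mm [-359.5 -136.9   -9. ] turn 1.267 F [-1.  -0.2 -0.4] gap 0.0515
```

```bash
python3 - <<'E'
from h import *
go([.41,-.165,.20],10)
E

```

```text
t 4.75 pos [0.542  0.114  0.1935] tool x az 82.6 tilt 0.4 tilt az 28.4 -> shift mm [-293.6  -95.    -8.4] turn 1.267 F [-1.  -0.2 -0.4] gap 0.0515
```

```bash
python3 -m pendant '-294 -95 -8 1.27;-294 -95 -8 1.27;-294 -95 -8 1.27;-294 -95 -8 1.27;-294 -95 -8 1.27;-294 -95 -8 1.27;-294 -95 -8 1.27;-294 -95 -8 1.27;-294 -95 -8 1.27';  python3 - <<'E'
from h import *
go([.42,-.229,.20],10)
grab('wrist','w3')
r=search_frame('brass_weight_ring_top','wrist')
for d in r[:3]: print(d['at'],d['score'],onz('wrist',d['at'],.0985))
go([.42,-.229,.20],10)
crop('w3c','w3',200,80,440,260,3)
E
```

```text
time_s: 5.88
ee_pos: [0.4097, -0.1653, 0.1994]
orientation: [-0.002, 0.996, 0.088, 0.003]
ft_force: [0.5, 0.5, -0.3]
finger_gap: 0.0562
t 5.88 pos [ 0.4097 -0.1653  0.1994] tool x az 10.0 tilt 0.4 tilt az 31.0 -> shift mm [-0.9 64.5 -0.8] turn 0.001 F [ 0.5  0.5 -0.3] gap 0.0562
[322.9, 247.6] 0.8 [ 0.41743657 -0.20118843  0.0985    ]
t 5.97 pos [ 0.4098 -0.1653  0.1995] tool x az 10.0 tilt 0.4 tilt az 29.8 -> shift mm [-1.  64.5 -0.7] turn -0.000 F [ 0.8  0.9 -0.2] gap 0.0561
```

View pics/w3c.png

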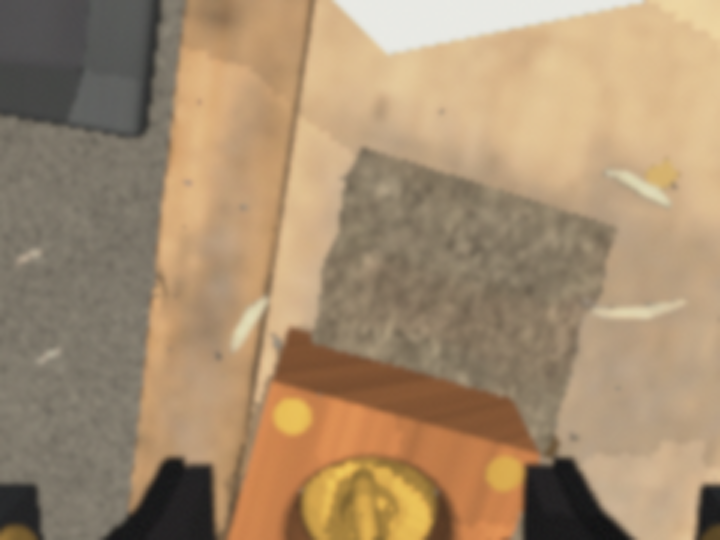

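```bash
python3 - <<'E'
from h import *
crop('w3d','w3',250,190,410,310,5)
E
```

```text
(no output)
```

View pics/w3d.png

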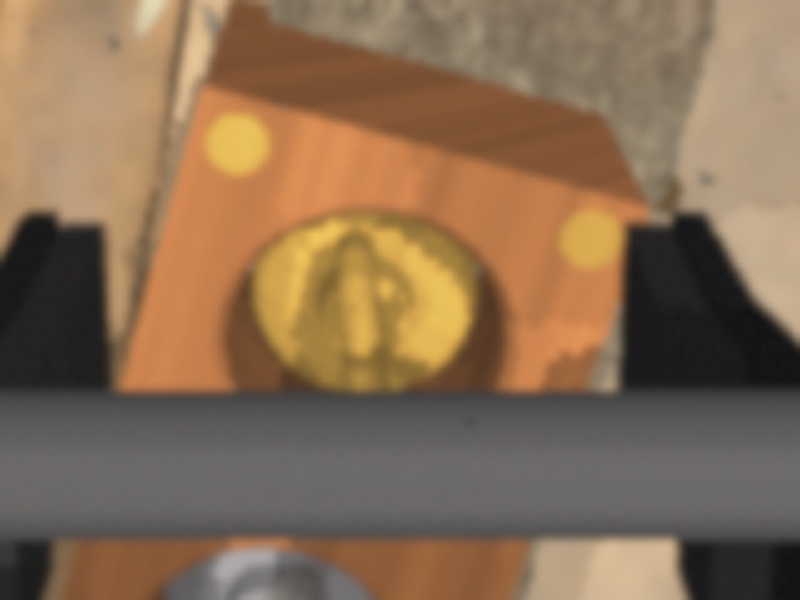

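```bash
python3 -m pendant '0 -45 0 0;0 -45 0 0;0 -45 0 0';  python3 - <<'E'
from h import *
grab('wrist','w4')
r=search_frame('brass_weight_ring_top','wrist')
for d in r[:3]: print(d['at'],d['score'],onz('wrist',d['at'],.0985))
go([.42,-.229,.20],10)
crop('w4d','w4',250,170,410,270,5)
E
```

```text
time_s: 6.35
ee_pos: [0.4021, -0.1212, 0.1997]
orientation: [-0.001, 0.996, 0.088, 0.003]
ft_force: [0.1, -0.8, -0.3]
finger_gap: 0.0567
[323.3, 303.8] 0.89 [ 0.41957005 -0.21143274  0.0985    ]
t 6.45 pos [ 0.4021 -0.1217  0.1996] tool x az 10.0 tilt 0.4 tilt az 28.6 -> shift mm [ -0.9 108.8  -0.7] turn -0.001 F [-0.2 -0.8  0.6] gap 0.0567
```

View pics/w4d.png

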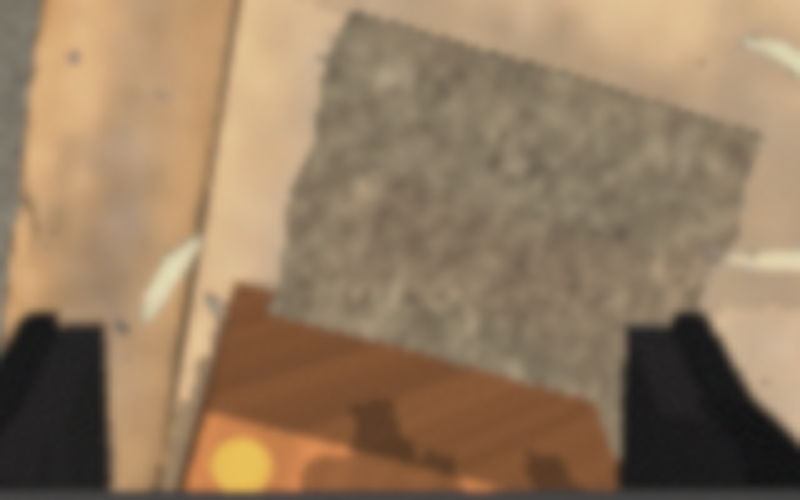

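```bash
python3 -m pendant '-1 85 0 0;-1 85 0 0;-1 85 0 0';  python3 - <<'E'
from h import *
grab('wrist','w5')
r=search_frame('brass_weight_ring_top','wrist')
for d in r[:3]: print(d['at'],d['score'],onz('wrist',d['at'],.0985))
go([.42,-.229,.20],10)
crop('w5d','w5',250,150,410,270,5)
E
```

```text
time_s: 6.82
ee_pos: [0.4155, -0.2079, 0.1993]
orientation: [-0.001, 0.996, 0.085, 0.003]
ft_force: [-0.5, 1.2, 0.1]
finger_gap: 0.0565
[326.3, 208.9] 0.57 [ 0.41991608 -0.20701969  0.0985    ]
t 6.92 pos [ 0.4156 -0.2055  0.1992] tool x az 9.9 tilt 0.4 tilt az 31.6 -> shift mm [ 0.2 23.9 -0.9] turn -0.001 F [-0.7 -0.2 -1.2] gap 0.0567
```

View pics/w5d.png

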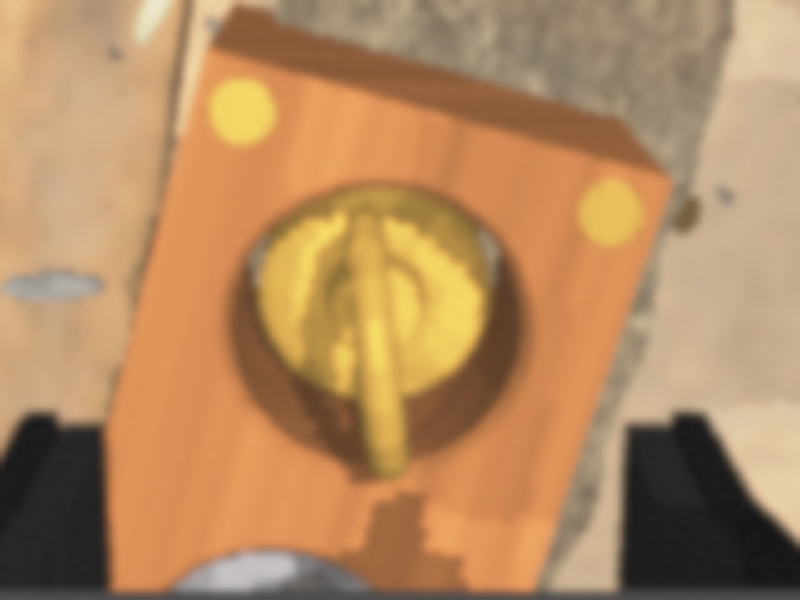

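```bash
cat >> h.py <<'E'
def ringpts(x,y,na,zc=.077,r=.0215,n=40):
    a=np.radians(na+90);u=np.array([np.cos(a),np.sin(a),0]);th=np.linspace(0,2*np.pi,n)
    return [np.array([x,y,zc])+r*np.cos(t)*u+np.array([0,0,r*np.sin(t)]) for t in th]
E
python3 - <<'E'
from h import *
go([.42,-.229,.20],10)
f=cv2.imread('pics/w5.png')
def ov(name,x,y,na):
    a=cv2.resize(f[150:270,250:410],None,fx=5,fy=5,interpolation=2)
    for P in ringpts(x,y,na):
        q=(proj('wrist',P)-[250,150])*5;cv2.circle(a,tuple(int(v) for v in q),2,(255,0,0),-1)
    for t in np.linspace(0,6.28,40):
        q=(proj('wrist',[x+.023*np.cos(t),y+.023*np.sin(t),.049])-[250,150])*5;cv2.circle(a,tuple(int(v) for v in q),2,(0,0,255),-1)
    return a
A=ov('a',.42,-.229,10);B=ov('b',.42,-.229,5)
cv2.imwrite('pics/ov.png',np.hstack([A,B])[::1][:, :][:600,:1600][::2,::2])
E
```

```text
t 6.92 pos [ 0.4156 -0.2055  0.1992] tool x az 9.9 tilt 0.4 tilt az 31.6 -> shift mm [ 0.2 23.9 -0.9] turn -0.001 F [-0.7 -0.2 -1.2] gap 0.0567
```

View pics/ov.png

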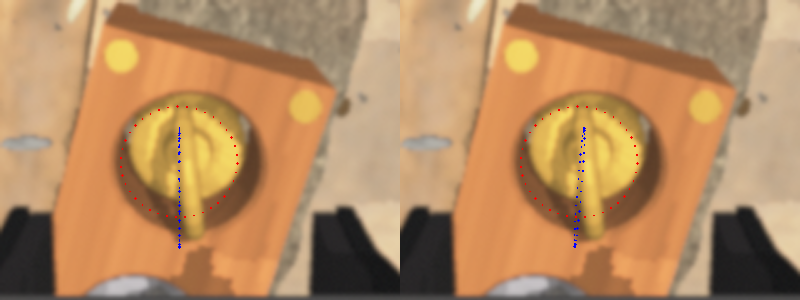

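```bash
python3 - <<'E'
from h import *
f=grab('wrist','w6')[:,:,::-1].copy()
go([.42,-.229,.20],10)
def ov(x,y,na):
    a=cv2.resize(f[150:270,250:410],None,fx=5,fy=5,interpolation=2)
    for P in ringpts(x,y,na):
        q=(proj('wrist',P)-[250,150])*5;cv2.circle(a,tuple(int(v) for v in q),2,(255,0,0),-1)
    for t in np.linspace(0,6.28,40):
        q=(proj('wrist',[x+.023*np.cos(t),y+.023*np.sin(t),.049])-[250,150])*5;cv2.circle(a,tuple(int(v) for v in q),2,(0,0,255),-1)
    return a[100:500,150:550]
cv2.imwrite('pics/ov2.png',np.hstack([ov(.4215,-.2265,15),ov(.423,-.226,18)]))
E
```

```text
t 6.97 pos [ 0.4157 -0.205   0.1992] tool x az 10.0 tilt 0.4 tilt az 31.9 -> shift mm [ 0.1 24.3 -0.8] turn -0.000 F [ 0.5 -0.2 -0. ] gap 0.0563
```

View pics/ov2.png

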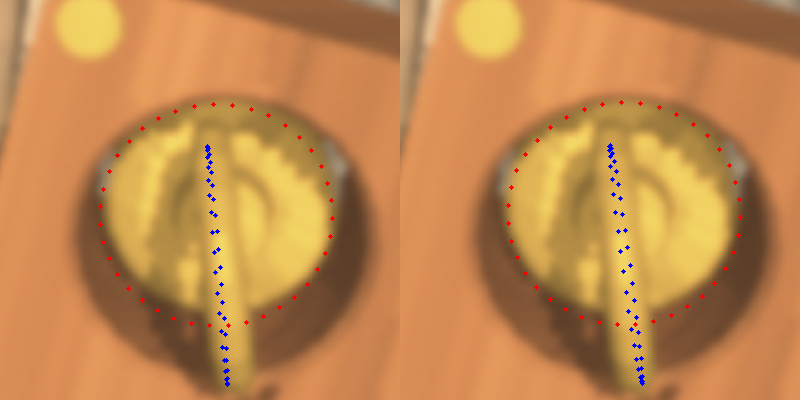

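```bash
python3 - <<'E'
from h import *
go([.4225,-.2265,.091],17)
E
```

```text
t 6.97 pos [ 0.4157 -0.205   0.1992] tool x az 10.0 tilt 0.4 tilt az 31.9 -> shift mm [  2.2  22.6 108.2] turn -0.122 F [ 0.5 -0.2 -0. ] gap 0.0563
```

```bash
python3 -m pendant '2 22.6 20 -0.12;2 22.6 60 -0.12;2 22.6 95 -0.12;2 22.6 108 -0.12;2 22.6 108 -0.12'; python3 - <<'E'
from h import *
go([.4225,-.2265,.091],17)
grab('scene','s2');crop('s2c','s2',230,210,350,310,6)
E
```

```text
time_s: 7.6
ee_pos: [0.4222, -0.2261, 0.0912]
orientation: [-0.002, 0.989, 0.147, 0.003]
ft_force: [-0.1, -0.3, 1.8]
finger_gap: 0.0566
t 7.6 pos [ 0.4222 -0.2261  0.0912] tool x az 16.9 tilt 0.4 tilt az 38.4 -> shift mm [0.2 0.5 0.2] turn -0.002 F [-0.1 -0.3  1.8] gap 0.0566
```

View pics/s2c.png

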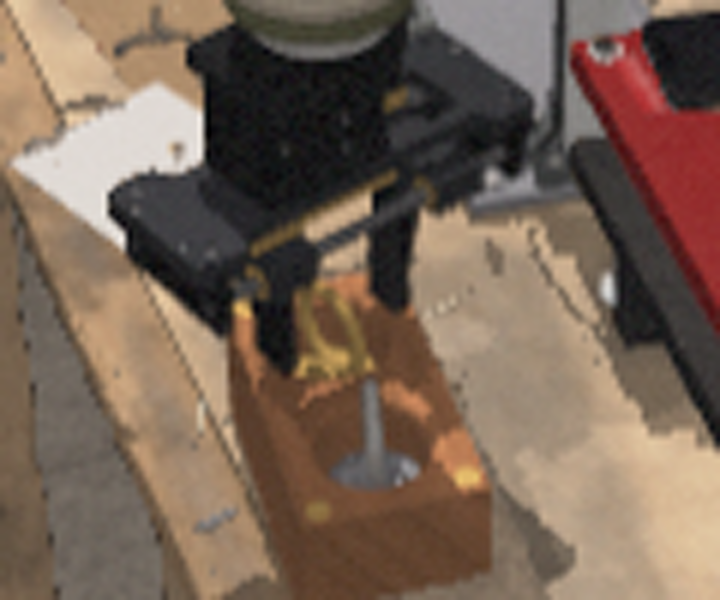

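The picture shows the brass ring (≈(286,265) in the scene) between the open fingers over the gold-coloured weight, with the grey one alone at (292,285). Close and lift.

```bash
python3 -m pendant '0 0 0 0;0 0 0 0;0 0 0 0;0 0 0 0;0 0 -20 0;0 0 -50 0;0 0 -90 0;0 0 -110 0;0 0 -110 0' 1; python3 - <<'E'
from h import *
go([.62,.23,.2],82.6)
grab('scene','s3');crop('s3c','s3',230,180,350,280,6)
E
```

```text
time_s: 8.78
ee_pos: [0.4228, -0.2271, 0.2032]
orientation: [-0.001, 0.989, 0.147, 0.005]
ft_force: [-0.2, -0.8, -1.0]
finger_gap: 0.0003
t 8.78 pos [ 0.4228 -0.2271  0.2032] tool x az 16.9 tilt 0.6 tilt az 19.6 -> shift mm [ 321.5 -380.1    6.5] turn -1.147 F [-0.2 -0.8 -1. ] gap 0.0003
```

View pics/s3c.png

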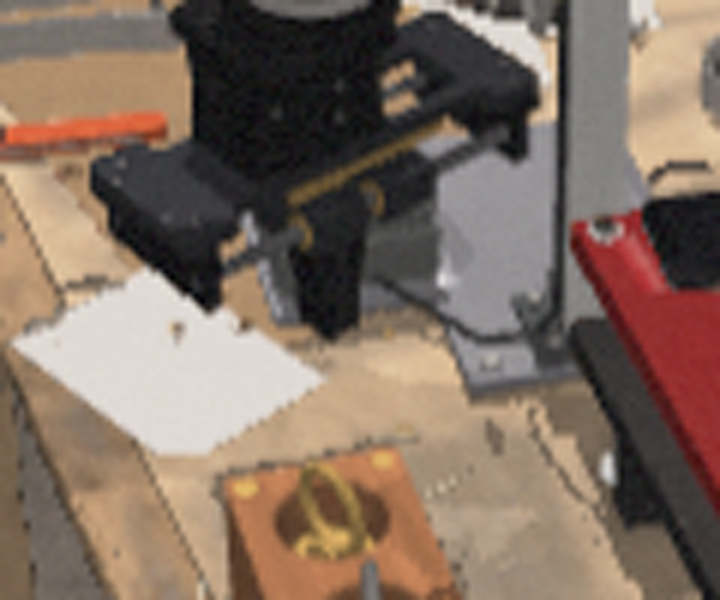

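```bash
python3 -m pendant '0 -25 5 0;0 -25 5 0;0 -25 5 0;0 -25 5 0' 0.2; python3 - <<'E'
from h import *
f=grab('wrist','w7')[:,:,::-1].copy()
go([.4225,-.2265,.09],17)
def ov(x,y,na):
    a=cv2.resize(f[150:270,250:410],None,fx=5,fy=5,interpolation=2)
    for P in ringpts(x,y,na):
        q=(proj('wrist',P)-[250,150])*5;cv2.circle(a,tuple(int(v) for v in q),2,(255,0,0),-1)
    return a[50:550,150:550]
cv2.imwrite('pics/ov3.png',np.hstack([ov(.4215,-.2265,17),f[150:250,280:360].repeat(5,0).repeat(5,1)]))
E
```

```text
time_s: 9.32
ee_pos: [0.4149, -0.2034, 0.1968]
orientation: [-0.001, 0.989, 0.147, 0.004]
ft_force: [-0.3, 0.1, 0.6]
finger_gap: 0.0308
t 9.38 pos [ 0.4149 -0.2034  0.1968] tool x az 16.9 tilt 0.5 tilt az 25.9 -> shift mm [ -0.3  24.5 106.8] turn -0.002 F [ 0.1 -0.3 -0.6] gap 0.0325
```

View pics/ov3.png

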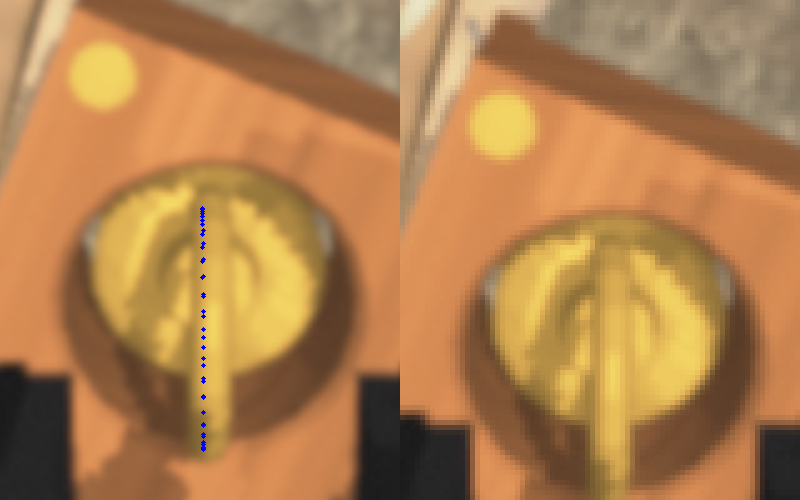

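```bash
python3 -m pendant '0.5 24.5 50 0;0.5 24.5 95 0;0.5 24.5 106 0;0.5 24.5 106 0' && python3 -m pendant '0 0 0 0;0 0 0 0;0 0 0 0;0 0 0 0;0 0 0 0;0 0 0 0' 1
```

```text
time_s: 9.88
ee_pos: [0.4233, -0.2265, 0.0912]
orientation: [-0.001, 0.989, 0.147, 0.003]
ft_force: [0.6, 0.5, 0.7]
finger_gap: 0.0346
time_s: 10.62
ee_pos: [0.4234, -0.2268, 0.0915]
orientation: [-0.001, 0.989, 0.146, 0.004]
ft_force: [-1.9, -0.3, 5.9]
finger_gap: 0.0062
```

```bash
python3 -m pendant '0 0 -15 0;0 0 -40 0;0 0 -75 0;0 0 -110 0;0 0 -120 0' && python3 - <<'E'
from h import *
go([.45,.22,.21],82.6)
E
```

```text
time_s: 11.25
ee_pos: [0.4233, -0.2274, 0.2135]
orientation: [-0.001, 0.989, 0.146, 0.005]
ft_force: [0.8, 0.8, -5.5]
finger_gap: 0.0063
t 11.25 pos [ 0.4233 -0.2274  0.2135] tool x az 16.8 tilt 0.6 tilt az 15.3 -> shift mm [ 155.1 -420.5    5. ] turn -1.148 F [ 0.8  0.8 -5.5] gap 0.0063
```

```bash
python3 -m pendant '20 -50 0 -0.15;40 -100 0 -0.3;58 -150 0 -0.45;78 -200 0 -0.6;95 -250 0 -0.75;115 -300 0 -0.9;130 -350 0 -1.05;145 -395 0 -1.15;155 -420 0 -1.15;155 -420 0 -1.15' && python3 - <<'E'
from h import *
go([.63,.235,.21],82.6)
grab('wrist','w8');grab('top','t8');crop('t8c','t8',200,140,330,270,4)
E
```

```text
time_s: 12.5
ee_pos: [0.4488, 0.2216, 0.2134]
orientation: [0.002, 0.749, 0.662, 0.003]
ft_force: [0.1, 0.4, -3.8]
finger_gap: 0.0058
t 12.5 pos [0.4488 0.2216 0.2134] tool x az 82.9 tilt 0.4 tilt az 13.6 -> shift mm [ 35.6 178.1   4.8] turn 0.006 F [ 0.1  0.4 -3.8] gap 0.0058
```

View pics/w8.png

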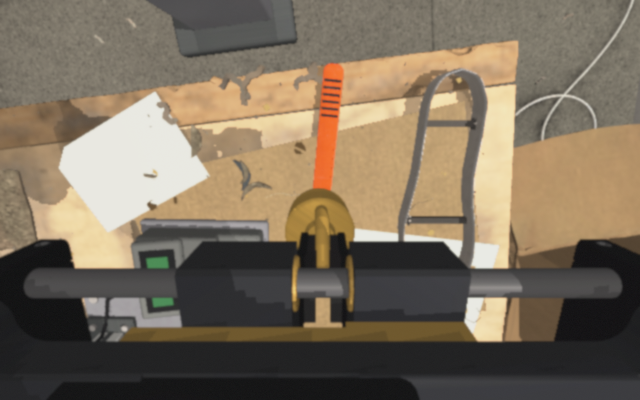

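View pics/t8c.png

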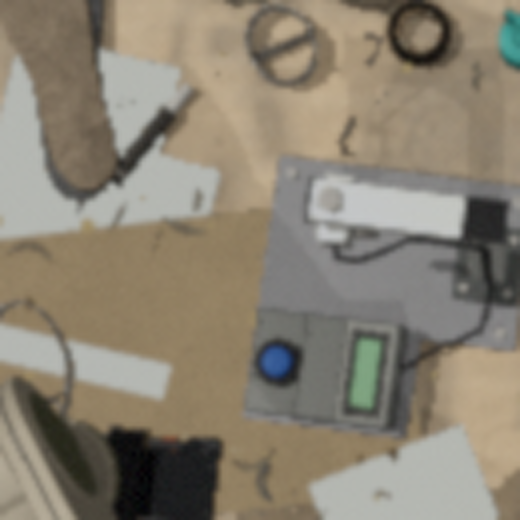

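```bash
python3 -m pendant '7 40 1 0;15 85 2 0;22 125 3 0;30 160 4 0;35 178 5 0;35 178 5 0;35 178 35 0;35 178 80 0;35 178 105 0;35 178 118 0' && python3 - <<'E'
from h import *
go([.63,.235,.083],82.6)
E
```

```text
time_s: 13.85
ee_pos: [0.6302, 0.2299, 0.0959]
orientation: [0.002, 0.751, 0.661, 0.002]
ft_force: [-0.6, -0.3, -4.3]
finger_gap: 0.0059
t 13.85 pos [0.6302 0.2299 0.0959] tool x az 82.7 tilt 0.3 tilt az -1.7 -> shift mm [ 5.  -0.9 12.9] turn 0.001 F [-0.6 -0.3 -4.3] gap 0.0059
```

```bash
python3 -m pendant '0 0 6 0;0 0 10 0;0 0 12 0;0 0 13 0;0 0 14 0'
```

```text
time_s: 14.48
ee_pos: [0.6313, 0.23, 0.0833]
orientation: [0.003, 0.751, 0.66, 0.003]
ft_force: [-0.0, -0.8, 5.7]
finger_gap: 0.006
```

```bash
python3 -m pendant '0 0 0 0;0 0 0 0;0 0 0 0;0 0 -3 0;0 0 -30 0;0 0 -80 0;0 -40 -130 0;0 -60 -150 0' 0.2 && python3 - <<'E'
from h import *
go([.63,.235,.083],82.6)
f=grab('wrist','w9');grab('top','t9')
r=search_frame('brass_weight_ring_top','wrist')
for d in r[:3]: print(d['at'],d['score'],onz('wrist',d['at'],.0895))
E
```

```text
time_s: 15.48
ee_pos: [0.5702, 0.2384, 0.2363]
orientation: [0.003, 0.751, 0.661, 0.005]
ft_force: [-0.2, 0.2, 0.2]
finger_gap: 0.0349
t 15.47 pos [0.5702 0.2384 0.2363] tool x az 82.7 tilt 0.7 tilt az 14.5 -> shift mm [  3.6  58.  154. ] turn 0.002 F [-0.2  0.2  0.2] gap 0.0349
[319.6, 227.7] 0.65 [0.6079276  0.23208777 0.0895    ]
```

View pics/w9.png

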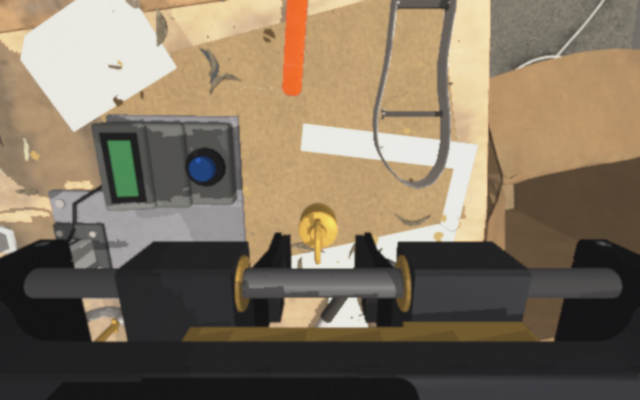

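```bash
python3 - <<'E'
from h import *
go([.50,-.065,.6],82.6)
print(np.round(env.state()['joint_positions'],3))
E
python3 -m pendant '0 -60 -62 0;0 -60 -125 0;-50 -80 -185 0;-100 -100 -245 0;-150 -100 -300 0;-200 -100 -350 0;-250 -100 -365 0;-292 -100 -365 0;-292 -100 -365 0' && python3 - <<'E'
from h import *
go([.50,-.065,.6],82.6)
print(np.round(env.state()['joint_positions'],3))
E
```

```text
t 15.62 pos [0.5705 0.2383 0.2344] tool x az 82.7 tilt 0.6 tilt az 12.7 -> shift mm [-308.4  -27.9 -367. ] turn 0.002 F [ 0.9 -0.2  0.3] gap 0.0347
[-0.662  0.309  0.239  1.507 -0.072  1.323  1.028]
time_s: 16.75
ee_pos: [0.4306, -0.043, 0.598]
orientation: [0.003, 0.752, 0.659, 0.005]
ft_force: [1.2, 0.3, -1.7]
finger_gap: 0.0346
t 16.75 pos [ 0.4306 -0.043   0.598 ] tool x az 82.5 tilt 0.7 tilt az 9.3 -> shift mm [-12.7  71.7  -1.2] turn -0.002 F [ 1.2  0.3 -1.7] gap 0.0346
[-0.504 -0.044  0.473  1.121  0.021  2.048  1.419]
```

```bash
python3 -m pendant '0 20 -60 0;0 40 -120 0;0 60 -180 0;0 60 -180 0' 0.2 && python3 - <<'E'
from h import *
go([.50,-.065,.6],82.6)
print(np.round(env.state()['joint_positions'],3))
E
```

```text
time_s: 17.25
ee_pos: [0.4737, -0.0491, 0.634]
orientation: [0.029, 0.751, 0.659, 0.029]
ft_force: [0.4, -0.3, 0.3]
finger_gap: 0.0347
t 17.25 pos [ 0.4737 -0.0491  0.634 ] tool x az 82.5 tilt 4.7 tilt az -4.4 -> shift mm [-12.5  25.3  36.1] turn -0.002 F [ 0.4 -0.3  0.3] gap 0.0347
[-0.894  0.073  1.022  0.963 -0.075  2.057  1.525]
```

```bash
python3 -m pendant '0 0 -400 0;0 0 -400 0;0 0 -400 0;0 0 -400 0' 0.2 && python3 - <<'E'
from h import *
go([.50,-.065,.6],82.6)
print(np.round(env.state()['joint_positions'],3))
E
```

```text
time_s: 17.75
ee_pos: [0.4721, -0.0395, 0.6584]
orientation: [0.049, 0.744, 0.665, 0.047]
ft_force: [-0.7, -0.2, -0.5]
finger_gap: 0.0351
t 17.75 pos [ 0.4721 -0.0395  0.6584] tool x az 83.6 tilt 7.8 tilt az -4.6 -> shift mm [-22.5  22.3  62. ] turn 0.018 F [-0.7 -0.2 -0.5] gap 0.0351
[-0.916  0.047  0.984  0.921 -0.042  2.057  1.501]
```

```bash
python3 -m pendant '0 20 -60 0' && python3 - <<'E'
from h import *
go([.50,-.065,.6],82.6)
print(np.round(env.state()['joint_positions'],3))
E
python3 -m pendant '0 20 -60 0;0 20 -60 0' && python3 - <<'E'
from h import *
go([.50,-.065,.6],82.6)
print(np.round(env.state()['joint_positions'],3))
E
```

```text
time_s: 17.88
ee_pos: [0.4823, -0.0382, 0.679]
orientation: [0.066, 0.741, 0.666, 0.063]
ft_force: [-0.2, 0.5, 0.6]
finger_gap: 0.0345
t 17.88 pos [ 0.4823 -0.0382  0.679 ] tool x az 83.9 tilt 10.5 tilt az -4.5 -> shift mm [-25.2   5.7  81.3] turn 0.023 F [-0.2  0.5  0.6] gap 0.0345
[-0.877  0.082  0.996  0.854 -0.084  2.057  1.529]
time_s: 18.12
ee_pos: [0.4886, -0.0396, 0.7013]
orientation: [0.085, 0.739, 0.663, 0.08]
ft_force: [-0.5, -0.1, -1.1]
finger_gap: 0.0346
t 18.12 pos [ 0.4886 -0.0396  0.7013] tool x az 83.9 tilt 13.4 tilt az -4.9 -> shift mm [-24.6  -9.9 101.7] turn 0.022 F [-0.5 -0.1 -1.1] gap 0.0346
[-0.77   0.097  0.904  0.787 -0.096  2.057  1.531]
```

```bash
for i in 1; do python3 -m pendant '0 25 -57 0'|sed -n '2,3p'; python3 -m pendant '0 25 -57 0'|sed -n '2,3p'; python3 -m pendant '0 28 -55 0'|sed -n '2,3p'; python3 -m pendant '0 30 -55 0' |sed -n '2,3p'; done; python3 - <<'E'
from h import *
go([.50,-.065,.6],82.6)
print(np.round(env.state()['joint_positions'],3))
E
```

```text
ee_pos: [0.4964, -0.0404, 0.721]
orientation: [0.102, 0.737, 0.662, 0.095]
ee_pos: [0.5008, -0.0414, 0.7415]
orientation: [0.119, 0.734, 0.659, 0.111]
ee_pos: [0.505, -0.0426, 0.7616]
orientation: [0.136, 0.731, 0.656, 0.127]
ee_pos: [0.5074, -0.0437, 0.7816]
orientation: [0.153, 0.728, 0.653, 0.142]
t 18.62 pos [ 0.5074 -0.0437  0.7816] tool x az 83.8 tilt 24.2 tilt az -5.3 -> shift mm [-23.3 -79.  163.5] turn 0.022 F [0.8 0.2 0.5] gap 0.035
[-0.481  0.161  0.692  0.531 -0.159  2.058  1.54 ]
```

```bash
python3 -m pendant '0 32 -53 0'|sed -n '2,3p'; python3 -m pendant '0 34 -52 0'|sed -n '2,3p'; python3 -m pendant '0 36 -51 0'|sed -n '2,3p'; python3 -m pendant '0 38 -50 0' |sed -n '2,3p';python3 -m pendant '0 40 -48 0' |sed -n '2,3p';python3 -m pendant '0 42 -46 0' |sed -n '2,3p'; python3 - <<'E'
from h import *
go([.50,-.065,.6],82.6)
print(np.round(env.state()['joint_positions'],3))
E
```

```text
ee_pos: [0.5089, -0.0447, 0.8011]
orientation: [0.17, 0.725, 0.649, 0.158]
ee_pos: [0.5092, -0.0456, 0.8202]
orientation: [0.187, 0.721, 0.645, 0.173]
ee_pos: [0.5082, -0.0464, 0.8388]
orientation: [0.203, 0.716, 0.641, 0.187]
ee_pos: [0.5059, -0.047, 0.8569]
orientation: [0.219, 0.712, 0.636, 0.202]
ee_pos: [0.5029, -0.0476, 0.8743]
orientation: [0.235, 0.707, 0.631, 0.216]
ee_pos: [0.4992, -0.048, 0.8908]
orientation: [0.25, 0.702, 0.626, 0.23]
t 19.38 pos [ 0.4992 -0.048   0.8908] tool x az 83.7 tilt 39.7 tilt az -5.7 -> shift mm [ -19.4 -183.6  225.4] turn 0.019 F [-0.5 -0.6 -0.2] gap 0.0348
[-0.263  0.24   0.756  0.18  -0.419  2.058  1.542]
```

```bash
python3 -m pendant '0 35 -52 0'|sed -n '2,3p'; python3 -m pendant '0 35 -52 0'|sed -n '2,3p'; python3 -m pendant '0 35 -52 0'|sed -n '2,3p';  python3 - <<'E'
from h import *
go([.50,-.065,.6],82.6)
print(np.round(env.state()['joint_positions'],3))
E
```

```text
ee_pos: [0.484, -0.0471, 0.9073]
orientation: [0.263, 0.697, 0.622, 0.241]
ee_pos: [0.4654, -0.0458, 0.9232]
orientation: [0.276, 0.692, 0.617, 0.253]
ee_pos: [0.4449, -0.0447, 0.9388]
orientation: [0.288, 0.688, 0.612, 0.263]
t 19.75 pos [ 0.4449 -0.0447  0.9388] tool x az 83.5 tilt 46.0 tilt az -5.9 -> shift mm [ -17.3 -203.7  276.4] turn 0.016 F [-0.3  0.2 -0.5] gap 0.0348
[-0.445  0.19   1.295  0.164 -0.752  2.058  1.573]
```

```bash
python3 -m pendant '0 36 -50 0'|sed -n '2,3p'; python3 -m pendant '0 36 -50 0'|sed -n '2,3p';  python3 - <<'E'
from h import *
np.set_printoptions(precision=4,suppress=True)
go([.50,-.065,.6],82.6)
print(np.round(env.state()['joint_positions'],3)); print(Rq(env.state()['orientation']))
E
```

```text
ee_pos: [0.4235, -0.0424, 0.9525]
orientation: [0.298, 0.683, 0.608, 0.274]
ee_pos: [0.4011, -0.0404, 0.9654]
orientation: [0.308, 0.678, 0.604, 0.283]
t 20.0 pos [ 0.4011 -0.0404  0.9654] tool x az 83.7 tilt 49.5 tilt az -5.7 -> shift mm [ -17.7 -212.1  313.9] turn 0.019 F [-0.7  0.   0.1] gap 0.0351
[-0.701  0.114  1.34   0.163 -0.546  2.058  1.559]
[[ 0.1097  0.6444  0.7568]
 [ 0.9939 -0.0798 -0.0761]
 [ 0.0114  0.7605 -0.6492]]
```

```bash
python3 - <<'E'
from h import *
go([.42,.23,.42],None)
E
```

```text
t 20.0 pos [ 0.4011 -0.0404  0.9654] tool x az 83.7 tilt 49.5 tilt az -5.7 -> shift mm [ 264.6 -424.1  347.8]  F [-0.7  0.   0.1] gap 0.0351
```

```bash
python3 -m pendant '25 -45 36 0;50 -88 72 0;75 -130 108 0;102 -172 142 0;130 -215 177 0;160 -257 212 0;190 -300 247 0;215 -345 283 0;240 -385 317 0;264 -424 348 0' -1; python3 - <<'E'
from h import *
go([.517,.241,.15],None)
print(np.round(env.state()['joint_positions'],3))
E
```

```text
time_s: 21.25
ee_pos: [0.4376, 0.1296, 0.6052]
orientation: [0.309, 0.682, 0.602, 0.278]
ft_force: [1.7, -1.1, -0.2]
finger_gap: 0.0868
t 21.25 pos [0.4376 0.1296 0.6052] tool x az 83.1 tilt 49.1 tilt az -6.6 -> shift mm [ 117.5 -301.7  347.9]  F [ 1.7 -1.1 -0.2] gap 0.0868
[-0.614 -0.498 -0.143  1.704  0.568  1.349  0.73 ]
```

```bash
python3 -m pendant '15 -38 43 0;30 -75 87 0;45 -113 130 0;60 -150 174 0;74 -190 217 0;90 -228 261 0;104 -265 304 0;117 -301 348 0;117 -301 348 0;117 -301 348 0' -1; python3 - <<'E'
from h import *
go([.517,.241,.15],None)
print(np.round(env.state()['joint_positions'],3))
E
```

```text
time_s: 22.5
ee_pos: [0.5174, 0.2399, 0.1515]
orientation: [0.31, 0.681, 0.602, 0.277]
ft_force: [-0.3, -0.1, -0.2]
finger_gap: 0.0868
t 22.5 pos [0.5174 0.2399 0.1515] tool x az 83.1 tilt 49.1 tilt az -6.7 -> shift mm [ 1.  -1.5  0.6]  F [-0.3 -0.1 -0.2] gap 0.0868
[-0.528  0.056 -0.391  2.267  1.268  0.769 -0.417]
```

Reachable with the tilt kept. Look.

```bash
python3 - <<'E'
from h import *
f=grab('wrist','w10');go([.517,.241,.15],None)
grab('scene','s10');crop('s10c','s10',200,120,360,240,5)
print(proj('wrist',[.631,.23,.04]))
E
```

```text
t 22.55 pos [0.5179 0.2404 0.1529] tool x az 83.1 tilt 49.2 tilt az -6.6 -> shift mm [ 0.5 -2.8  1.2]  F [ 0.  -1.1  1.2] gap 0.0866
[323.81238009 175.75052847]
```

View pics/w10.png

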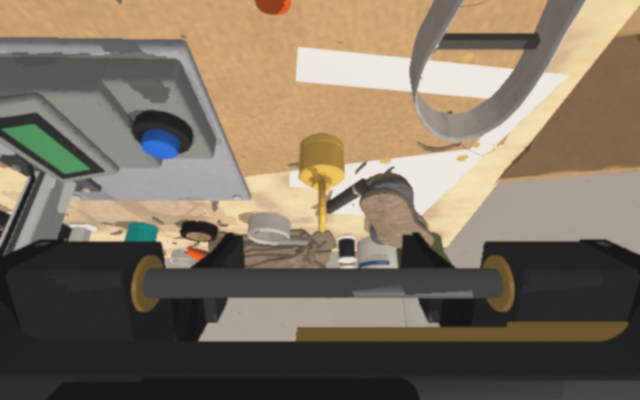

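View pics/s10c.png

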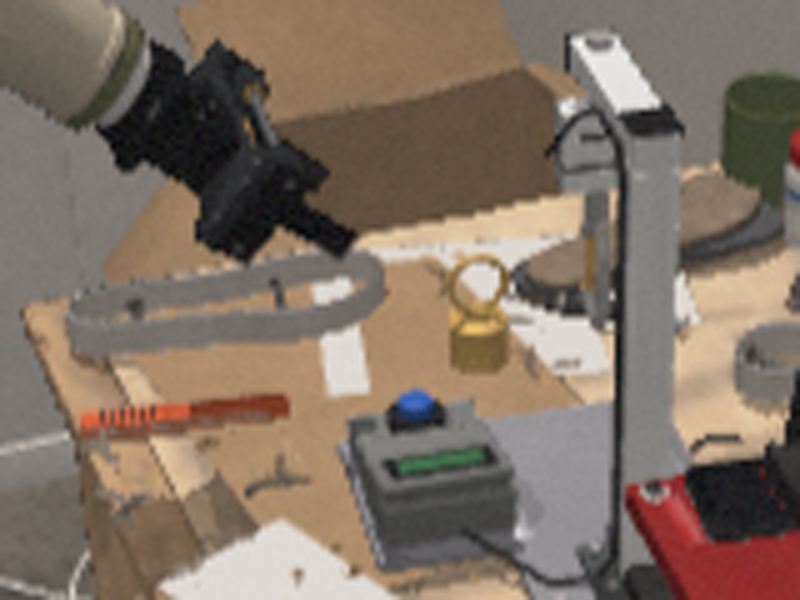

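```bash
python3 - <<'E'
from h import *
go([.631-.04*.757,.230+.003,.034+.04*.65],None)
go([.631,.230,.034],None)
for p in [(207,214),(217,230),(192,225),(215,245)]: print(onz('top',p,.031))
E
```

```text
t 22.6 pos [0.5181 0.2406 0.1536] tool x az 83.1 tilt 49.3 tilt az -6.5 -> shift mm [  1.6 -16.8 123.9]  F [-0.4  0.9  0.3] gap 0.087
t 22.6 pos [0.5181 0.2406 0.1536] tool x az 83.1 tilt 49.3 tilt az -6.5 -> shift mm [  2.1 -16.7 164. ]  F [-0.4  0.9  0.3] gap 0.087
[0.60084369 0.3356389  0.031     ]
[0.54367735 0.29944061 0.031     ]
[0.56241695 0.38817265 0.031     ]
[0.49093069 0.30583166 0.031     ]
```

```bash
python3 -m pendant '1 -17 45 0;2 -17 85 0;2 -17 120 0;2 -17 124 0;2 -17 124 0' -1; python3 - <<'E'
from h import *
f=grab('wrist','w11');go([.631,.230,.034],None)
grab('scene','s11');crop('s11c','s11',200,120,360,240,5)
E
```

```text
time_s: 23.22
ee_pos: [0.6011, 0.2337, 0.062]
orientation: [0.31, 0.681, 0.601, 0.28]
ft_force: [-0.6, -0.2, 0.5]
finger_gap: 0.0869
t 23.27 pos [0.6008 0.2341 0.0621] tool x az 83.1 tilt 49.4 tilt az -6.4 -> shift mm [-0.7 -1.5 41.4]  F [ 0.7  0.  -0.2] gap 0.0873
```

View pics/w11.png

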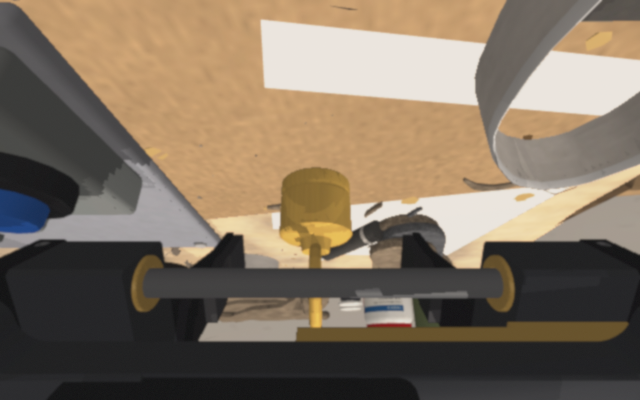

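View pics/s11c.png

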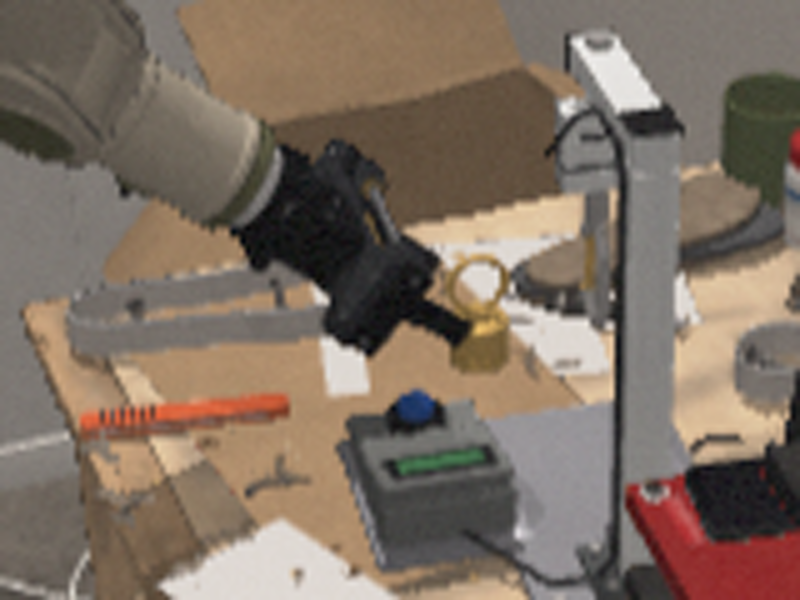

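```bash
python3 -m pendant '-4 -1.5 15 0;-4 -1.5 30 0;-4 -1.5 41 0;-4 -1.5 41 0' -1; python3 -m pendant '0 0 0 0;0 0 0 0;0 0 0 0;0 0 0 0;0 0 0 0;0 0 0 0' 1; python3 - <<'E'
from h import *
f=grab('wrist','w12');go([.631,.230,.134],None)
grab('scene','s12');crop('s12c','s12',200,120,360,240,5)
E
```

```text
time_s: 23.82
ee_pos: [0.6304, 0.2265, 0.0335]
orientation: [0.31, 0.681, 0.601, 0.28]
ft_force: [-1.1, 0.5, 0.7]
finger_gap: 0.0868
time_s: 24.58
ee_pos: [0.6304, 0.2265, 0.0336]
orientation: [0.31, 0.681, 0.601, 0.28]
ft_force: [-1.7, -1.3, 1.4]
finger_gap: 0.0452
t 24.62 pos [0.6304 0.2265 0.0336] tool x az 83.1 tilt 49.4 tilt az -6.5 -> shift mm [  4.5  76.3 -65.2]  F [-1.9 -1.2  1.7] gap 0.0451
```

View pics/w12.png

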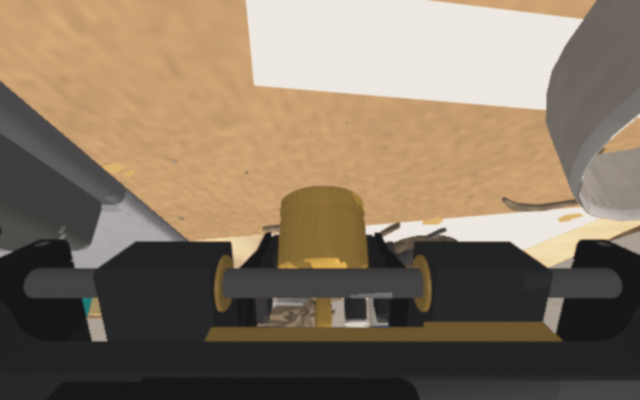

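View pics/s12c.png

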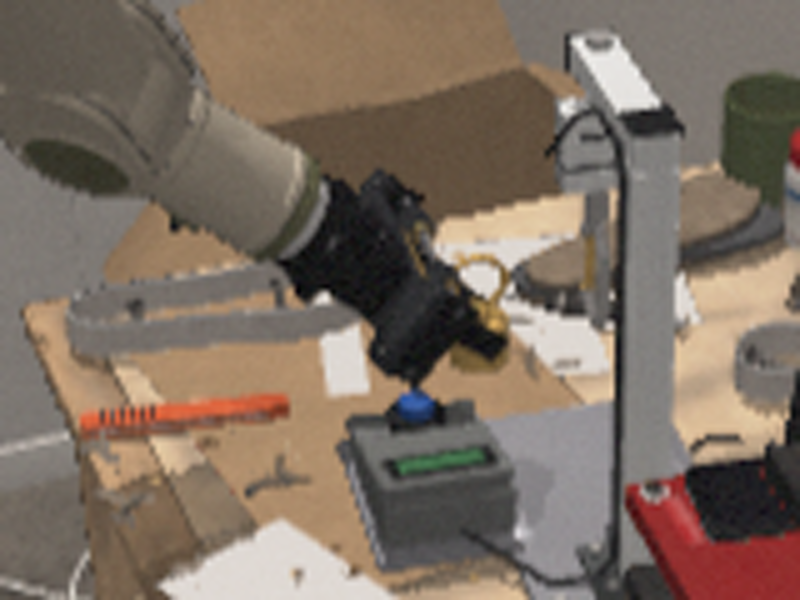

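```bash
python3 - <<'E'
from h import *
print(proj('scene',[.6396,.0374,.1355]),proj('scene',[.6396,.0374,.140]),proj('scene',[.642,.054,.151]),proj('scene',[.6396,.0374,.24]))
crop('s12h','s12',290,130,350,200,9)
crop('t9h','t9',255,180,345,240,8)
print(proj('top',[.6396,.0374,.30]),proj('top',[.6396,.0374,.012]))
E
```

```text
[318.19858259 185.22650069] [318.21360725 184.08746698] [316.89898414 178.74047638] [318.56012231 157.81781939]
[283.99095601 192.73669311] [291.39722217 202.69064845]
```

View pics/s12h.png

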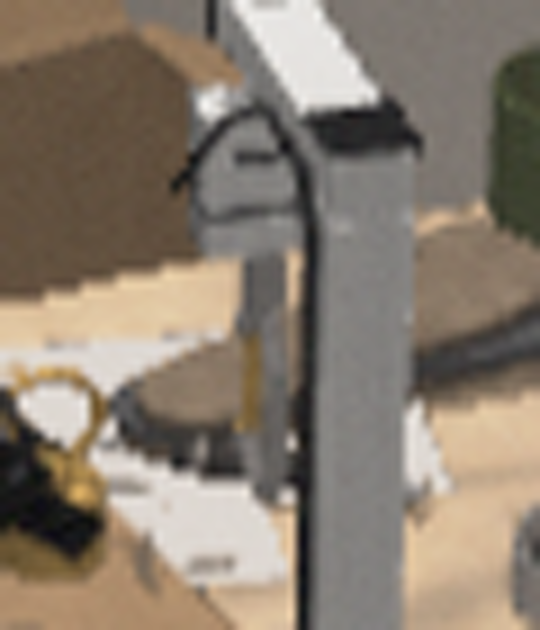

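View pics/t9h.png

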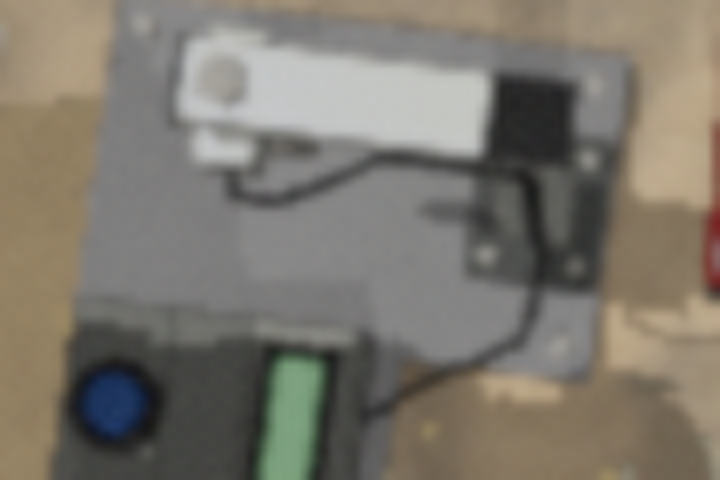

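```bash
python3 - <<'E'
from h import *
go([.6304,.2265,.110],None)
go([.648,.125,.112],None)
E
```

```text
t 24.68 pos [0.6304 0.2265 0.0336] tool x az 83.1 tilt 49.4 tilt az -6.5 -> shift mm [  0.7  58.  -49.8]  F [-1.3 -1.8  1.6] gap 0.0452
t 24.68 pos [0.6304 0.2265 0.0336] tool x az 83.1 tilt 49.4 tilt az -6.5 -> shift mm [-97.9  79.5 -29.1]  F [-1.3 -1.8  1.6] gap 0.0452
```

```bash
python3 -m pendant '0 15 -13 0;0 32 -27 0;0 50 -43 0;0 60 -50 0;-25 65 -46 0;-60 73 -39 0;-90 79 -31 0;-98 79 -29 0;-98 79 -29 0'; python3 - <<'E'
from h import *
go([.648,.125,.112],None)
f=grab('wrist','w13');
grab('scene','s13');crop('s13c','s13',270,130,350,200,10)
grab('top','t13');crop('t13c','t13',240,170,340,240,8)
E
```

```text
time_s: 25.8
ee_pos: [0.6471, 0.1247, 0.1106]
orientation: [0.31, 0.682, 0.601, 0.28]
ft_force: [-0.5, 0.8, -4.1]
finger_gap: 0.0452
t 25.8 pos [0.6471 0.1247 0.1106] tool x az 83.1 tilt 49.3 tilt az -6.5 -> shift mm [ 0.5  1.6 -0.3]  F [-0.5  0.8 -4.1] gap 0.0452
```

View pics/w13.png

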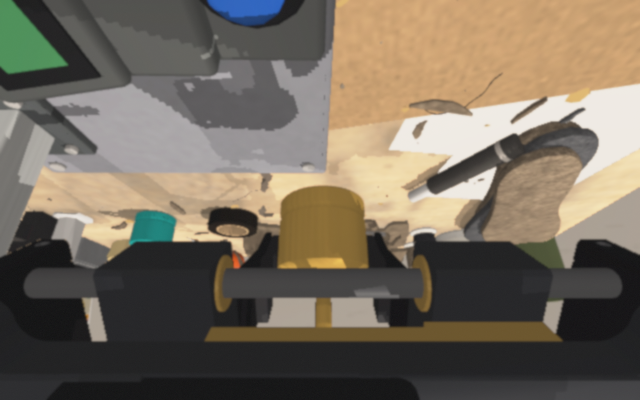

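View pics/s13c.png

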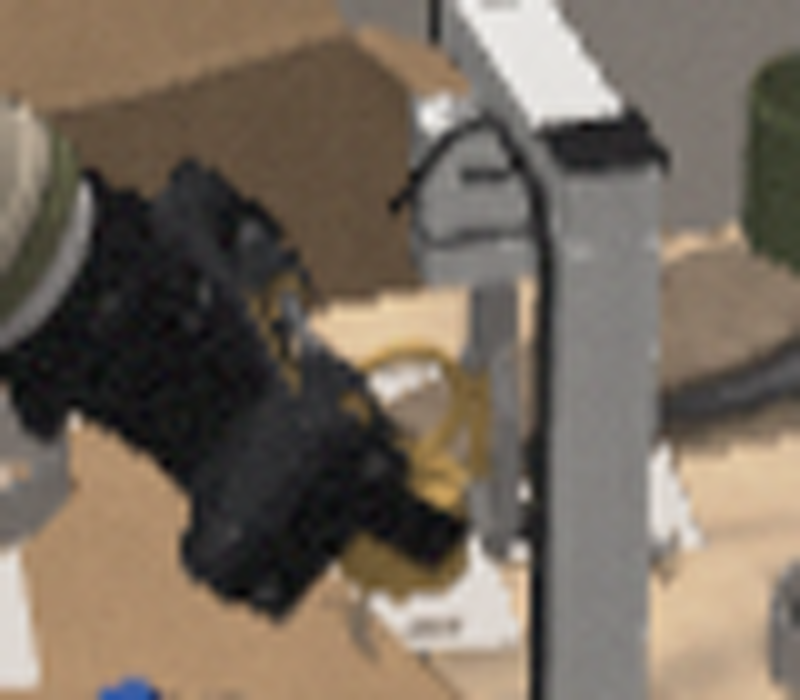

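View pics/t13c.png

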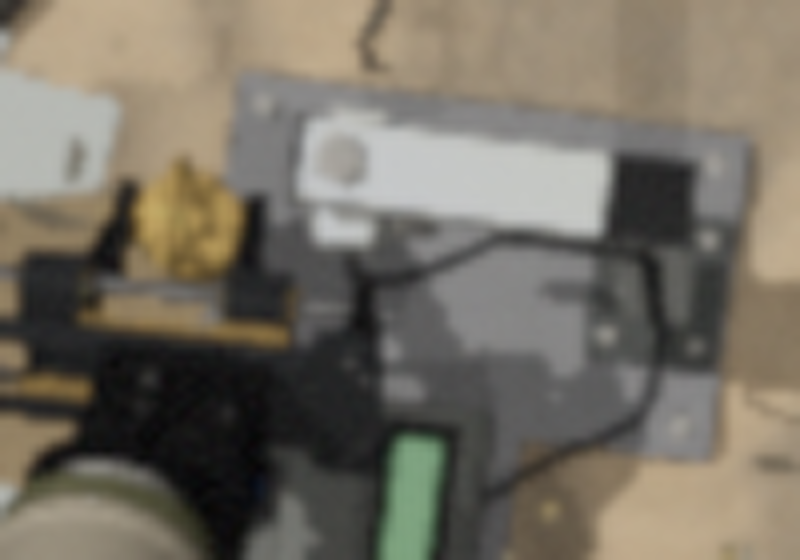

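```bash
python3 - <<'E'
from h import *
np.set_printoptions(precision=4,suppress=True)
go([.648,.125,.112],None)
print('cyl top',onz('top',(240+190/8,170+222/8),.112))
b=cv2.imread('pics/s13.png');a=cv2.resize(b[130:200,270:350],None,fx=10,fy=10,interpolation=2)
p=env.state()['ee_pos']
for P in ringpts(p[0]+.001,p[1],83,p[2]+.056-.0215): 
    q=(proj('scene',P)-[270,130])*10;cv2.circle(a,tuple(int(v) for v in q),2,(255,0,0),-1)
def hook(h):
    f=np.array([.128,.992,0]);out=[]
    for t in np.linspace(0,np.pi,20): out.append(np.array(h)+f*.0185*np.cos(t)+np.array([0,0,.0185-.0185*np.sin(t)]))
    for z in np.linspace(.02,.1,8): out.append(np.array(h)-f*.0185+np.array([0,0,z]))
    return out
for h,c in(((.6396,.0374,.14),(0,0,255)),((.643,.034,.14),(0,255,0))):
  for P in hook(h):
    q=(proj('scene',P)-[270,130])*10;cv2.circle(a,tuple(int(v) for v in q),2,c,-1)
cv2.imwrite('pics/ov4.png',a)
E
```

```text
t 25.95 pos [0.6474 0.1266 0.1113] tool x az 83.2 tilt 49.4 tilt az -6.3 -> shift mm [-1.5  1.1  0.1]  F [ 0.1  0.9 -4. ] gap 0.0447
cyl top [0.6471 0.1232 0.112 ]
```

View pics/ov4.png

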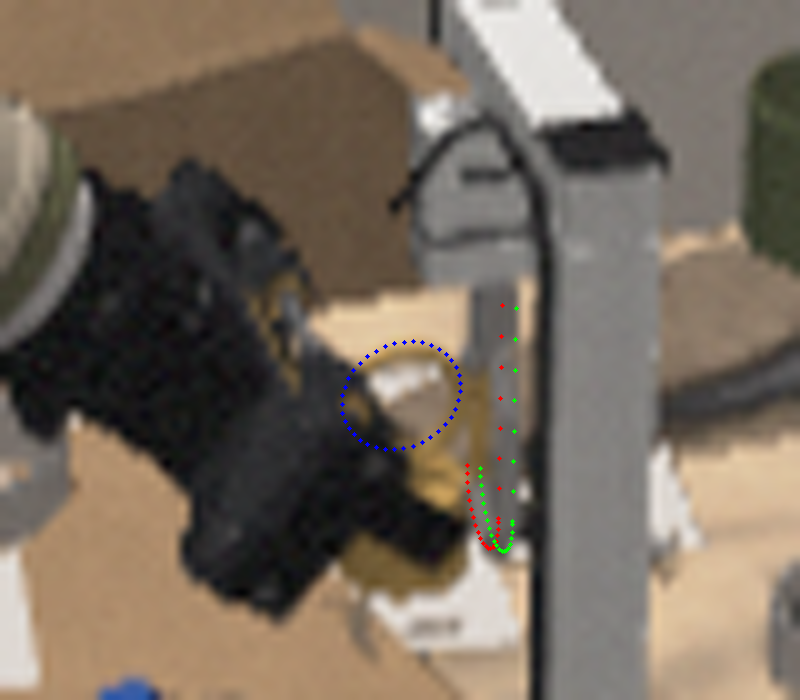

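```bash
python3 - <<'E'
from h import *
p=env.state()['ee_pos']
for d in [(-.005,-.055,.0015),(-.0098,-.0918,.0015),(-.0098,-.0918,-.018)]: go(p+np.array(d))
E
```

```text
t 25.95 pos [0.6474 0.1266 0.1113] tool x az 83.2 tilt 49.4 tilt az -6.3 -> shift mm [-55.2   2.5  -0.1]  F [ 0.1  0.9 -4. ] gap 0.0447
t 25.95 pos [0.6474 0.1266 0.1113] tool x az 83.2 tilt 49.4 tilt az -6.3 -> shift mm [-92.3   2.5  -0.7]  F [ 0.1  0.9 -4. ] gap 0.0447
t 25.95 pos [0.6474 0.1266 0.1113] tool x az 83.2 tilt 49.4 tilt az -6.3 -> shift mm [-92.5 -12.2  12. ]  F [ 0.1  0.9 -4. ] gap 0.0447
```

```bash
python3 -m pendant '-15 1 0 0;-32 2 0 0;-45 2.5 0 0;-54 2.5 0 0;-55 2.5 0 0;-55 2.5 0 0'; python3 - <<'E'
from h import *
go([.6376,.0348,.1128],None)
grab('scene','s14');crop('s14c','s14',270,130,350,200,10)
grab('top','t14');crop('t14c','t14',240,170,340,240,8)
E
```

```text
time_s: 26.7
ee_pos: [0.6426, 0.0722, 0.1128]
orientation: [0.309, 0.681, 0.602, 0.281]
ft_force: [0.2, 0.4, -4.4]
finger_gap: 0.0449
t 26.7 pos [0.6426 0.0722 0.1128] tool x az 83.2 tilt 49.4 tilt az -6.3 -> shift mm [-37.7  -0.   -0.7]  F [ 0.2  0.4 -4.4] gap 0.0449
```

View pics/s14c.png

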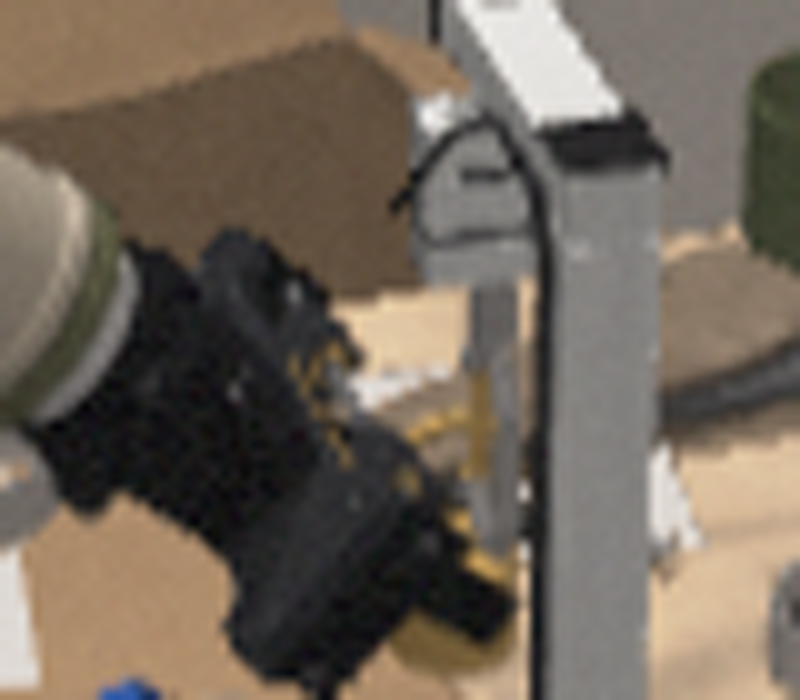

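View pics/t14c.png

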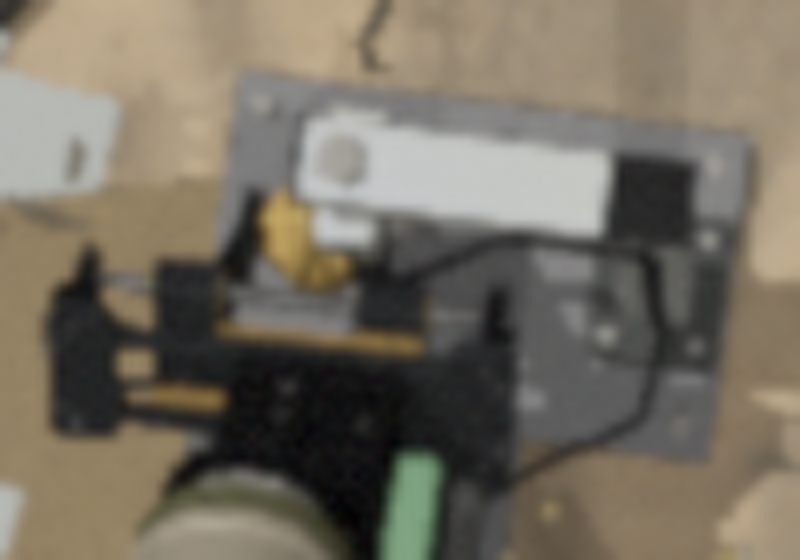

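```bash
python3 - <<'E'
from h import *
b=cv2.imread('pics/s14.png');a=cv2.resize(b[130:200,270:350],None,fx=10,fy=10,interpolation=2)
p=env.state()['ee_pos']
for P in ringpts(p[0]+.001,p[1],83,p[2]+.056-.0215): 
    q=(proj('scene',P)-[270,130])*10;cv2.circle(a,tuple(int(v) for v in q),2,(255,0,0),-1)
cv2.imwrite('pics/ov5.png',a)
E
```

```text
(no output)
```

View pics/ov5.png

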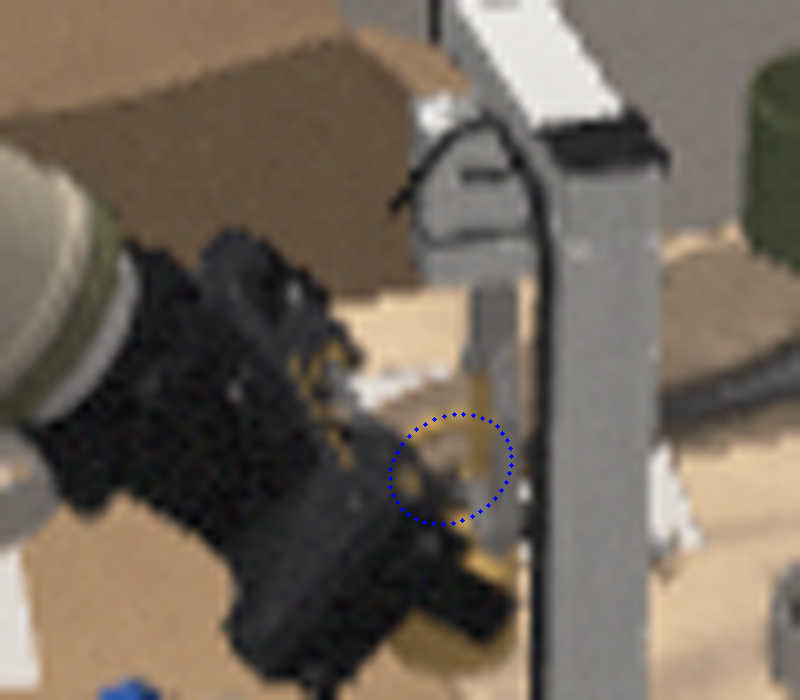

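```bash
python3 -m pendant '-6 0 0 0;-12 0 0 0;-18 0 0 0;-22 0 0 0'; python3 -m pendant '-5 0 0 0;-10 0 0 0;-14 0 0 0;-16 0 0 0;-16 0 0 0'; python3 - <<'E'
from h import *
go([.6376,.0348,.1128],None)
grab('scene','s15');crop('s15c','s15',270,130,350,200,10)
grab('top','t15');crop('t15c','t15',240,170,340,240,8)
E
```

```text
time_s: 27.3
ee_pos: [0.6399, 0.0508, 0.1125]
orientation: [0.309, 0.68, 0.602, 0.281]
ft_force: [-0.1, 3.6, -3.8]
finger_gap: 0.0448
time_s: 27.92
ee_pos: [0.6378, 0.0347, 0.112]
orientation: [0.309, 0.68, 0.602, 0.281]
ft_force: [-0.4, 4.8, -6.0]
finger_gap: 0.0455
t 27.93 pos [0.6378 0.0347 0.112 ] tool x az 83.3 tilt 49.3 tilt az -6.2 -> shift mm [ 0.1  0.5 -0.7]  F [-0.4  4.8 -6. ] gap 0.0455
```

View pics/s15c.png

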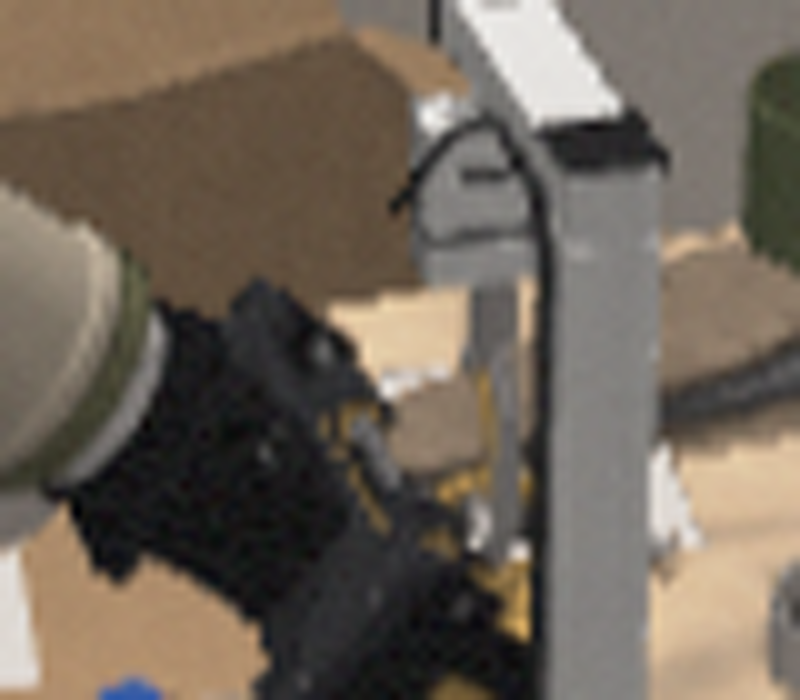

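View pics/t15c.png

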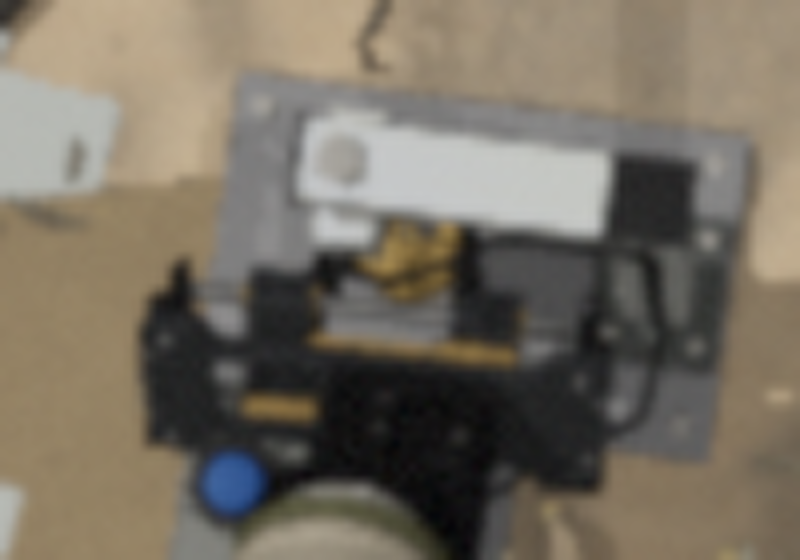

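```bash
python3 -m pendant '0 -3 2.6 0;0 -6 5.2 0;0 -9 7.8 0;0 -10.6 9.1 0;0 -10.6 9.1 0'; python3 - <<'E'
from h import *
go([.6376,.0348,.0945],None)
grab('scene','s16');crop('s16c','s16',270,130,350,200,10)
E
```

```text
time_s: 28.65
ee_pos: [0.6378, 0.034, 0.0978]
orientation: [0.309, 0.681, 0.602, 0.28]
ft_force: [0.1, 0.4, -5.1]
finger_gap: 0.0452
t 28.65 pos [0.6378 0.034  0.0978] tool x az 83.2 tilt 49.3 tilt az -6.3 -> shift mm [ 0.7 -2.8  1.9]  F [ 0.1  0.4 -5.1] gap 0.0452
```

View pics/s16c.png

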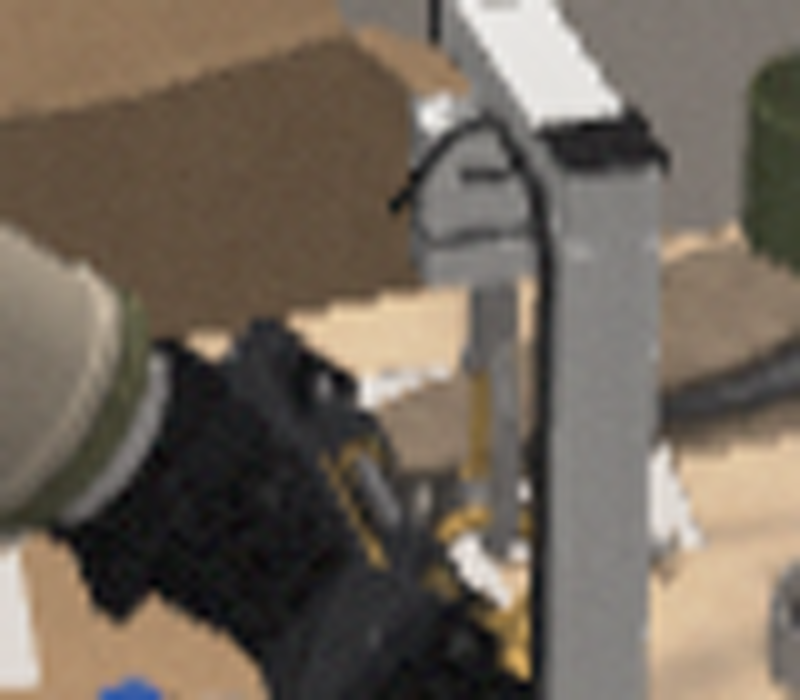

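```bash
python3 -m pendant '0 -1.5 1.3 0;0 -2.3 2 0;0 -2.3 2 0'; python3 -m pendant '0 -1 0.8 0;0 -1 0.8 0'
```

```text
time_s: 29.08
ee_pos: [0.638, 0.0342, 0.095]
orientation: [0.309, 0.681, 0.602, 0.28]
ft_force: [-0.2, -0.0, -4.4]
finger_gap: 0.0453
time_s: 29.32
ee_pos: [0.6384, 0.0344, 0.0943]
orientation: [0.309, 0.681, 0.602, 0.281]
ft_force: [0.2, 0.6, -1.1]
finger_gap: 0.0449
```

```bash
python3 -m pendant '0 -0.6 0.5 0;0 -0.6 0.5 0'; python3 -m pendant '0 0 0 0;0 0 0 0;0 0 0 0;0 0 0 0' -0.5;  python3 - <<'E'
from h import *
go([.6376,.0348,.0945],None)
grab('scene','s17');crop('s17c','s17',270,130,350,200,10)
grab('wrist','w17')
E
```

```text
time_s: 29.58
ee_pos: [0.6388, 0.0346, 0.094]
orientation: [0.31, 0.68, 0.602, 0.281]
ft_force: [-0.5, 1.5, 1.0]
finger_gap: 0.0453
time_s: 30.08
ee_pos: [0.6388, 0.0345, 0.094]
orientation: [0.31, 0.68, 0.602, 0.281]
ft_force: [0.2, 0.3, -0.2]
finger_gap: 0.0644
t 30.07 pos [0.6388 0.0345 0.094 ] tool x az 83.2 tilt 49.5 tilt az -6.3 -> shift mm [ 0.1 -0.4 -1.2]  F [ 0.2  0.3 -0.2] gap 0.0644
```

View pics/s17c.png

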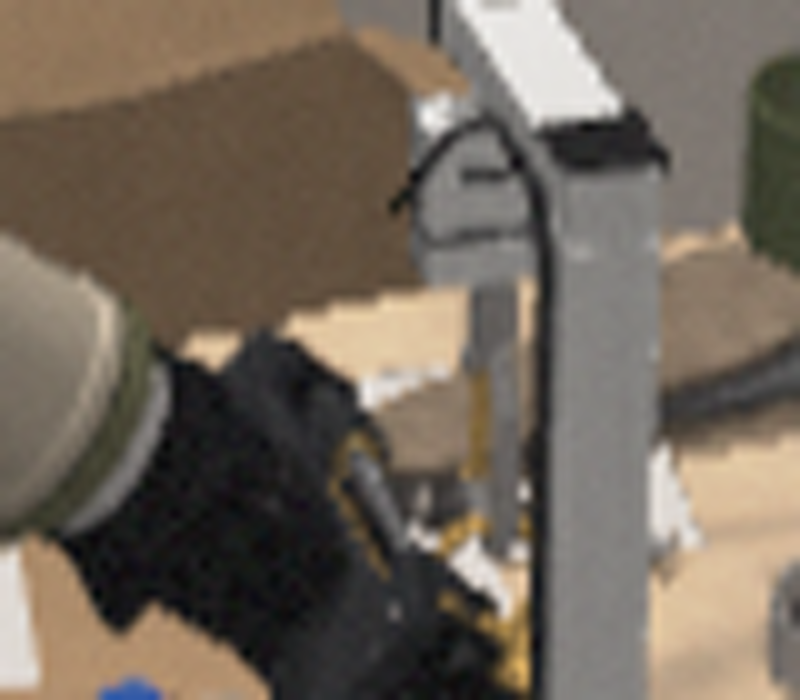

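View pics/w17.png

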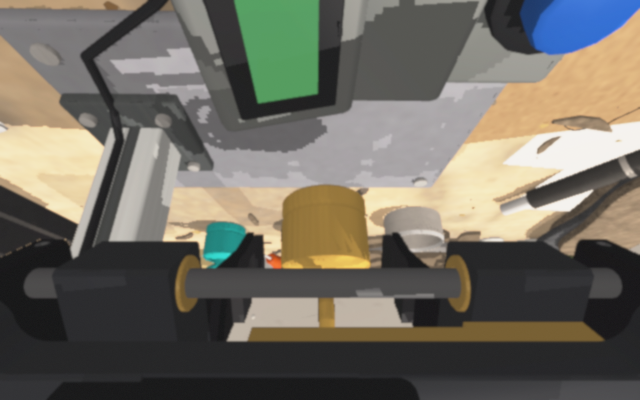

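```bash
python3 -m pendant '0 0 0 0;0 0 0 0;0 0 -10 0;0 0 -25 0;0 0 -45 0;0 0 -70 0;0 -10 -95 0;0 -20 -120 0;0 -30 -150 0' -0.6;  python3 - <<'E'
from h import *
go([.6376,.0348,.0945],None)
grab('scene','s18');crop('s18c','s18',270,130,350,200,10)
grab('wrist','w18')
grab('top','t18');crop('t18c','t18',190,160,390,280,4)
E
```

```text
time_s: 31.3
ee_pos: [0.5415, 0.0433, 0.1666]
orientation: [0.298, 0.689, 0.597, 0.282]
ft_force: [-0.7, -0.2, 0.3]
finger_gap: 0.0695
t 31.3 pos [0.5415 0.0433 0.1666] tool x az 82.6 tilt 48.5 tilt az -5.7 -> shift mm [  1.5   9.9 120. ]  F [-0.7 -0.2  0.3] gap 0.0695
```

View pics/s18c.png

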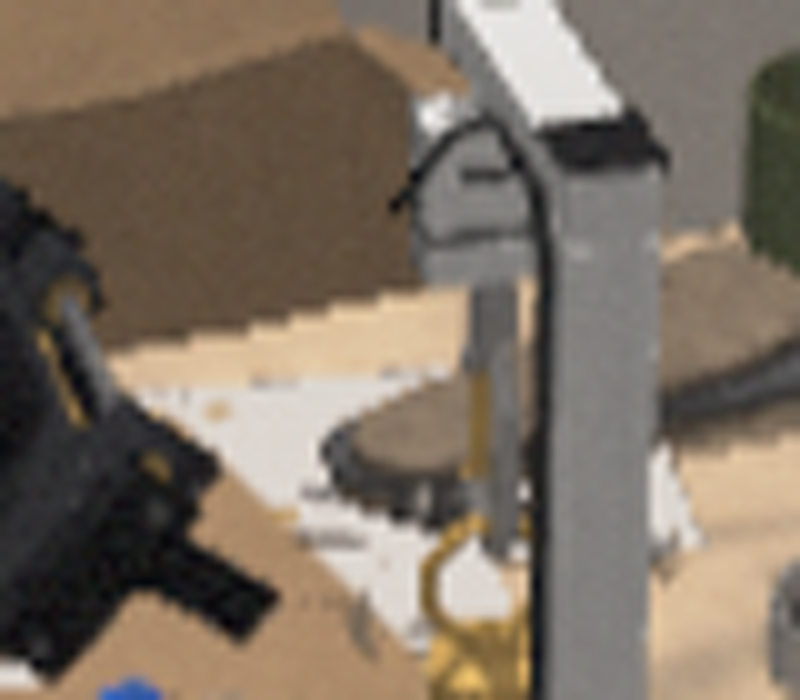

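View pics/w18.png

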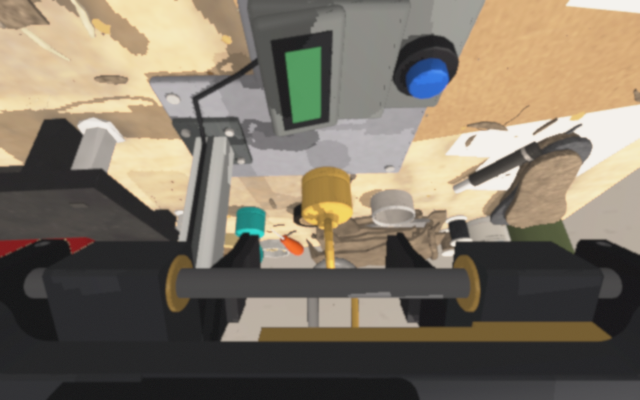

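View pics/t18c.png

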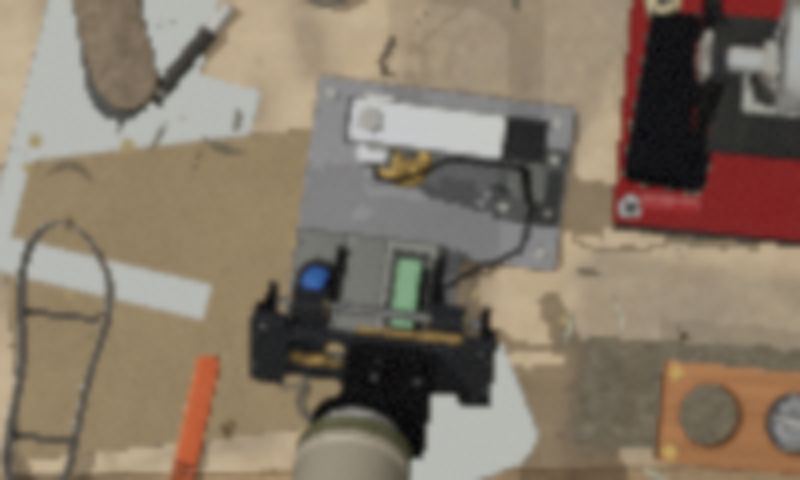

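```bash
python3 -m pendant '0 0 0 0;0 0 0 0;0 0 0 0;0 0 0 0;0 0 0 0;0 0 0 0;0 0 0 0;0 0 0 0'; python3 - <<'E'
from h import *
fs=[]
for i in range(10):
    fs.append((grab('wrist'),grab('scene')))
s=env.state();print(s['time_s'],s['ee_pos'],s['ft_force'])
def cy(f):
    h=cv2.cvtColor(f,cv2.COLOR_RGB2HSV);m=cv2.inRange(h,(18,140,70),(28,255,255));m[250:]=0;m[:150]=0;m[:,:290]=0;m[:,370:]=0;M=cv2.moments(m);return M['m10']/M['m00'],M['m01']/M['m00']
for w,_ in fs: print(np.round(cy(w),2))
cv2.imwrite('pics/s19.png',fs[-1][1][:,:,::-1]);crop('s19c','s19',290,150,350,210,10)
E
```

```text
time_s: 32.45
ee_pos: [0.5422, 0.0418, 0.1672]
orientation: [0.3, 0.69, 0.596, 0.282]
ft_force: [-0.2, 1.4, 0.7]
finger_gap: 0.0696
33.45 [0.54222745 0.0418535  0.16715674] [-0.74257004  1.07538532 -0.74045232]
[327.28 198.18]
[327.25 198.18]
[327.21 198.23]
[327.21 198.23]
[327.21 198.23]
[327.19 198.28]
[327.2  198.24]
[327.16 198.3 ]
[327.17 198.31]
[327.21 198.27]
```

View pics/s19c.png

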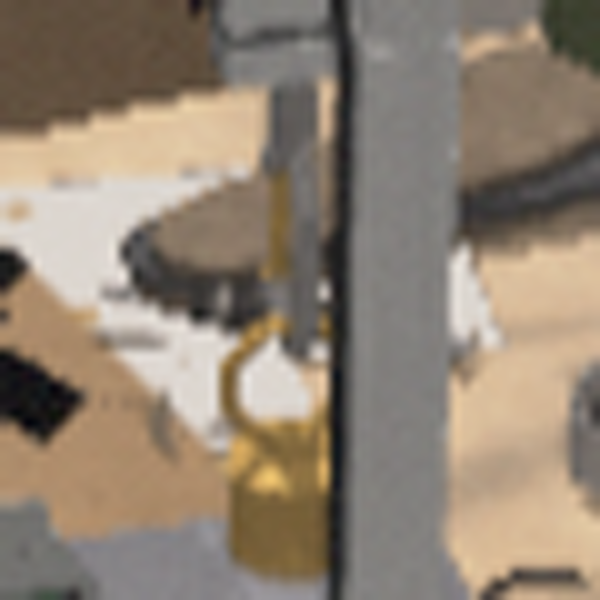

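```bash
python3 -c "
from rig import workorder
print(workorder.close_job())"
```

```text
the job is handed in; nothing more can be done
None
```

I carried out all the steps and handed the job in at about 33.5 s of the 67 s allowed. The brass weight hangs in the scale's hook, but the hand-in gave no verdict.

**What I did**
- **Button:** I pressed the blue button to its stop, where the tool read about 33 N, and let it come up. The weight was still in its block. I did not measure the button's travel directly.
- **Drawing the weight out:** My first close on the ring missed, because I lifted before the fingers had finished closing. The weight stayed where it was, and the second try drew it out by the ring. I stood it upright on the bench in front of the scale and let go.
- **Tilting the gripper:** The moves have no tilt command. I got about 49 degrees of tilt by driving the arm repeatedly against its upper reach limit.
- **Hanging it:** I took the weight by its body and pushed the ring past the gate, with about 5 N of sideways force. I then lowered it into the bowl, opened the fingers and backed away.

**Last checks**
- **Still:** Ten wrist-camera pictures over about a second show the weight moving by no more than 0.15 pixel.
- **Hanging:** The scene picture shows it upright in the hook, with the gate back where it was at the start. The tool's load fell to zero as the hook took the weight.
- **Clear of the robot:** The gripper stands more than 100 mm away and touches nothing.
- **Other things:** The grey weight, cutter and die looked unmoved in the last top view; I did not measure their shift.
- **Disagreement:** The cameras and my model disagreed on the hook's and ring's positions by about 1 to 1.6 pixels, or 3 to 5 mm. I aimed between them, which was inside the tolerances.

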